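# Change over the desiccant drying dock

## Robot

A 6-joint arm with a two-finger parallel gripper is mounted at the origin on the work surface. World frame = base frame: x ahead of the robot, y to its left, z up, the work surface at z = 0. Lengths are in m, angles in rad, forces in N, time in s.
With the tool pointing down it reaches from about 0.25 to 0.8 m from the base axis. Payload 8.5 kg.
Tool frame: the origin (TCP) lies at the very end of the fingers, on their centre line; the grasp point (between the pads) lies 19 mm behind it (arm.tcp_to_grasp is the z of the grasp point in the tool frame, in m); z points along the fingers, y is the direction in which the jaws open and shut (so a half turn about z gives the same grasp; the last joint's range is limited). The gripper opens to 85 mm and grips with 20 to 120 N. Pads are 22 mm wide; open, the fingers measure 114 mm over their backs; the gripper's body (76 mm by 85 mm) begins 54 mm behind the grasp point. The pads swing forward as they close: fully open they stand 13 mm farther back than shut.
Start: joints at [1.324, 0.238, -0.013, 1.319, 0, 1.571], TCP at [0.128, 0.509, 0.231] pointing down, gripper open.
Joint ranges: [-2.66, 2.66], [-1.03, 1.9], [-1.14, 1.46], [-1.82, 2.27], [-1.45, 1.34], [-3.14, 3.14]. Speed limits (rad/s): [2.22, 2.22, 2.79, 3.14, 3.14, 3.14].

## Interface

Orientations are given as a rotation vector (axis times angle).
In Python, from workcell import status, optics, arm gives the robot as it stands.
- The arm moves only by the shell command python3 -m creep 'ROWS' [OPENING]. ROWS is JSON, a list of rows, each a list of 2 entries, a list of its own where there are three numbers: the shift along the tool's x, y, z in cm, then the turn about the tool's z in rad. In form: [[[dx, dy, dz], twist], ...]. A call has 1 to 5 rows; each row is the pose to reach, as a shift and turn from the pose commanded when the call began, along the tool's axes at that moment; what a row does not reach only later rows make up. A row lasts 1/10 s, in which the tool goes at most 50 mm and 8.59 degrees, less where a joint would pass 70% of its speed; a pose out of reach is approached as far as the arm can. A call with a gripper value outside its range is refused whole. OPENING is the finger opening in cm, from 0 to 8.54, set as the call begins (- or left out, the last holds). The fingers move at their own pace and stop on an object; the grip force is fixed at half the most. Time passes only in rows, so rows that repeat a pose let the fingers close. It gives the time, the measured TCP pose, the force and the opening at its end, in the units of the state.
- status.get_state(): the state, without advancing time (a new reading comes with each control period).
- optics.read_camera(name): name is "scene" or "top" or "wrist"; returns the picture (480x640x3 uint8, red, green, blue); there is no depth.
- optics.camera_model(name): a dict with "fov_y" (degrees; the focal length in pixels is half the picture's height over the tangent of half this angle, whatever the lens; pixels are square), "cx", "cy" (the principal point, pixels), "D" ([k1, k2, p1, p2, k3] as OpenCV has them; the pictures are not rectified), "R" (3x3) and "t" (3): a world point X has camera coordinates R X + t. Camera axes: x right, y down, z forward; pixel columns grow to the right and rows downward; lengths in m; the calibration is good to about 2 mm. A picture is of the moment at which its call begins: read the wrist's pose just before it. camera_model takes no time and is no camera call; for the wrist camera it gives the pose at the moment of the call.
- arm.hand_in(): hands the job in, once; it reports no verdict.
The state is a dict: "time_s": time; "joints": joint angles; "qd": joint speeds; "joint_efforts": joint torques, N m; "tcp_pos": TCP position; "eef_rot": TCP orientation; "contact_force": force on the tool from outside, world axes, zero at the start; "moment": the same for the moment, N m; "grip_width": opening from 0.0 (shut) to 1.0 (fully open).
Only numpy, scipy, OpenCV 4.12 (cv2) and the standard library are available. Lean on these libraries where they do the work, as an engineer would, in place of code of your own. Each camera call takes 0.05 s, during which the arm holds its last target.

## Task

Change over the cartridge drying dock: press shut the vent cap of the dried cartridge that stands in the dock and stand that cartridge upright in the steel tray; plug each spent cartridge from the bench fully home into a socket of its own (any socket) and pull its vent cap up as far as it goes. Only when all that is done, turn the heat dial on the dock's console clockwise to its end stop, and leave the other things on the bench where they are.

Things in the scene. Friction and masses are not known exactly. Their poses are not given: they have to be found in the camera images.
- cartridge_a: Spent desiccant cartridge (three or four of a to d are there; 0.5 kg, centre of mass 23 mm up). From below: black weighted plug foot 44 (its x) by 36 mm (its y), 24 mm high; aluminium can 54 (x) by 46 mm (y), from 24 to 74 mm height; round black vent cap on top. Starts upright on the bench on its foot, any yaw; symmetric to a half turn. Origin: centre of the foot's underside; z up through the cap.
- cartridge_b: Spent desiccant cartridge (three or four of a to d are there; 0.5 kg, centre of mass 23 mm up). From below: black weighted plug foot 44 (its x) by 36 mm (its y), 24 mm high; aluminium can 54 (x) by 46 mm (y), from 24 to 74 mm height; round black vent cap on top. Starts upright on the bench on its foot, any yaw; symmetric to a half turn. Origin: centre of the foot's underside; z up through the cap.
- cartridge_c: Spent desiccant cartridge (three or four of a to d are there; 0.5 kg, centre of mass 23 mm up). From below: black weighted plug foot 44 (its x) by 36 mm (its y), 24 mm high; aluminium can 54 (x) by 46 mm (y), from 24 to 74 mm height; round black vent cap on top. Starts upright on the bench on its foot, any yaw; symmetric to a half turn. Origin: centre of the foot's underside; z up through the cap.
- cartridge_d: Spent desiccant cartridge (three or four of a to d are there; 0.5 kg, centre of mass 23 mm up). From below: black weighted plug foot 44 (its x) by 36 mm (its y), 24 mm high; aluminium can 54 (x) by 46 mm (y), from 24 to 74 mm height; round black vent cap on top. Starts upright on the bench on its foot, any yaw; symmetric to a half turn. Origin: centre of the foot's underside; z up through the cap.
- cartridge_e: Dried cartridge (only one of e and f is there), of the very same make, sizes and axes as the spent ones. Starts plugged fully home in a socket of the dock, its vent cap up (open); it belongs in the tray, upright on its foot, cap shut.
- cartridge_f: Dried cartridge (only one of e and f is there), of the very same make, sizes and axes as the spent ones. Starts plugged fully home in a socket of the dock, its vent cap up (open); it belongs in the tray, upright on its foot, cap shut.
- cap_a (a joint): Vent cap of cartridge_a: round knob, 36 mm diameter, 26 mm high, on its axis; slides along its z, cannot come off. Value in m: 0 = shut (cap from 74.5 to 100.5 mm above the cartridge's origin), 0.016 = open (raised 16 mm, at its stop). A snug detent collar holds it wherever it is left; about 2 N moves it. Pulling beyond the stop lifts the cartridge itself.
- cap_b (a joint): Vent cap of cartridge_b: round knob, 36 mm diameter, 26 mm high, on its axis; slides along its z, cannot come off. Value in m: 0 = shut (cap from 74.5 to 100.5 mm above the cartridge's origin), 0.016 = open (raised 16 mm, at its stop). A snug detent collar holds it wherever it is left; about 2 N moves it. Pulling beyond the stop lifts the cartridge itself.
- cap_c (a joint): Vent cap of cartridge_c: round knob, 36 mm diameter, 26 mm high, on its axis; slides along its z, cannot come off. Value in m: 0 = shut (cap from 74.5 to 100.5 mm above the cartridge's origin), 0.016 = open (raised 16 mm, at its stop). A snug detent collar holds it wherever it is left; about 2 N moves it. Pulling beyond the stop lifts the cartridge itself.
- cap_d (a joint): Vent cap of cartridge_d: round knob, 36 mm diameter, 26 mm high, on its axis; slides along its z, cannot come off. Value in m: 0 = shut (cap from 74.5 to 100.5 mm above the cartridge's origin), 0.016 = open (raised 16 mm, at its stop). A snug detent collar holds it wherever it is left; about 2 N moves it. Pulling beyond the stop lifts the cartridge itself.
- cap_e (a joint): Vent cap of cartridge_e: round knob, 36 mm diameter, 26 mm high, on its axis; slides along its z, cannot come off. Value in m: 0 = shut (cap from 74.5 to 100.5 mm above the cartridge's origin), 0.016 = open (raised 16 mm, at its stop). A snug detent collar holds it wherever it is left; about 2 N moves it. Pulling beyond the stop lifts the cartridge itself.
- cap_f (a joint): Vent cap of cartridge_f: round knob, 36 mm diameter, 26 mm high, on its axis; slides along its z, cannot come off. Value in m: 0 = shut (cap from 74.5 to 100.5 mm above the cartridge's origin), 0.016 = open (raised 16 mm, at its stop). A snug detent collar holds it wherever it is left; about 2 N moves it. Pulling beyond the stop lifts the cartridge itself.
- dock: Drying dock: fixed grey socket block, 90 (its x) by 272 (its y) by 34 mm high, with a row of four sockets along its y, 66 mm apart; at its -y end stands an 80 mm high console, 90 by 78 mm, centred 175 mm from this origin along -y, with the heat dial on top. Origin: centre of the block's underside.
- dock_hole0 (a point): Socket: centre of the hole's mouth, level with the dock's top (34 mm above the bench). Hole 47 mm along the dock's y by 39 mm along its x, 28 mm deep: a cartridge goes in with its own x along the dock's y (either way round). Fully home, the can's shoulders rest on the dock's top, the foot's underside 24 mm below this point. Axes as the dock's.
- dock_hole1 (a point): Socket: centre of the hole's mouth, level with the dock's top (34 mm above the bench). Hole 47 mm along the dock's y by 39 mm along its x, 28 mm deep: a cartridge goes in with its own x along the dock's y (either way round). Fully home, the can's shoulders rest on the dock's top, the foot's underside 24 mm below this point. Axes as the dock's.
- dock_hole2 (a point): Socket: centre of the hole's mouth, level with the dock's top (34 mm above the bench). Hole 47 mm along the dock's y by 39 mm along its x, 28 mm deep: a cartridge goes in with its own x along the dock's y (either way round). Fully home, the can's shoulders rest on the dock's top, the foot's underside 24 mm below this point. Axes as the dock's.
- dock_hole3 (a point): Socket: centre of the hole's mouth, level with the dock's top (34 mm above the bench). Hole 47 mm along the dock's y by 39 mm along its x, 28 mm deep: a cartridge goes in with its own x along the dock's y (either way round). Fully home, the can's shoulders rest on the dock's top, the foot's underside 24 mm below this point. Axes as the dock's.
- tray_in (a point): Centre of the inner floor of an open steel tray fixed on the bench beyond the +y end of the dock: 115 (its x) by 155 mm (its y) outside, 107 by 147 mm inside, walls 4 mm thick, rim 20 mm above the bench. Axes as the tray's.
- heat (a joint): Heat dial on the console: turning it clockwise seen from above raises the value (rad), from 0 (off) to 2.4 (end stop, full heat). Starts between 0.2 and 1.0. It stays where it is left; light friction (0.05 N m).
- heat_grip (a point): Point on the dial's axis at the height to grip. The dial carries a bar grip 42 mm long, 14 mm wide and 32 mm high, its top 7 mm above this point (124 mm above the bench); at value 0 the bar runs along the dock's x and it turns with the dial.
- lens: Bystander: half-assembled black lens barrel, 72 mm diameter, 75 mm tall, standing. Leave it where it is.
- solder_reel: Bystander: solder reel, 66 mm diameter, 70 mm tall, standing. Leave it where it is.
- retaining_ring: Bystander: flat black lens ring, 72 mm outer diameter, 7 mm high. Leave it where it is.
- screwdriver: Bystander: screwdriver 170 mm long, lying; may roll a little. Leave it where it is.
There are look-alikes about, which are no part of the job. Leave any yellow look-alike of the cartridge_b alone.

How it is judged:
By the outcome, as a careful person would: the job done as asked, in the order asked, and still so for the second after the job is handed in, with the robot touching nothing.
Of cartridge_a, cartridge_b, cartridge_c, cartridge_d only 3 to 4 are there at a start; the rules pass over those that are not, and their reading is None.
Of cartridge_e, cartridge_f only 1 to 1 are there at a start; the rules pass over those that are not, and their reading is None.
At some moment in a run one of cartridge_a, cartridge_b, cartridge_c, cartridge_d may be knocked a few centimetres aside while the robot is not near it.
It also fails if it takes over 210 s, if anything falls off the work surface, if the arm or the gripper's body presses on something with over 40 N, if the wrist force passes 120 N, or if a joint passes its speed limit or range.

## Working session

There is one attempt and no reset: what is moved stays moved. The work goes in short steps, Python scripts to look and compute and a shell command to move; the robot and the scene stay as the last step left them, time stands still between calls to the robot, and variables do not carry over. Pictures are saved under pics/ and viewed, and the job is handed in when it is done.

```bash
ls -la; mkdir -p pics; python3 - <<'E'
from workcell import status, optics, arm
import cv2
print(status.get_state()); print(arm.tcp_to_grasp)
for n in ["scene","top","wrist"]:
    m=optics.camera_model(n); print(n,m)
    cv2.imwrite(f"pics/{n}0.png",optics.read_camera(n)[:,:,::-1])
E
```

```text
total 12
drwxr-xr-x  3 agent agent 4096 Dec  7 13:20 .
drwxr-xr-x 23 root  root  4096 Dec  7 13:20 ..
drwxr-xr-x  2 agent agent 4096 Dec  7 13:20 pics
{'time_s': 0.0, 'joints': array([ 1.32398360e+00,  2.38762427e-01, -1.42455954e-02,  1.31921287e+00,
       -2.93763127e-05,  1.57080239e+00]), 'qd': array([-0.00138522,  0.00028156,  0.00052558,  0.00078539, -0.00095015,
        0.00023138]), 'joint_efforts': array([-1.03090370e-03, -5.38777614e+01,  3.46443164e+01,  1.83174165e-02,
       -3.24956284e-05, -6.54396644e-06]), 'tcp_pos': array([0.12817178, 0.50868306, 0.23069063]), 'eef_rot': array([-3.86700564e-01, -3.11755410e+00,  2.22626495e-03]), 'contact_force': array([-0.20715612,  0.64098951,  0.02699996]), 'moment': array([ 0.0202096 ,  0.0096949 , -0.01625463]), 'grip_width': 0.9986598353738831}
-0.0187
scene {'fov_y': 49.6350268888069, 'cx': 317.5280720745709, 'cy': 238.9231987922372, 'D': array([0.02133414, 0.        , 0.        , 0.        , 0.        ]), 'R': array([[-0.26638111,  0.96379241, -0.01205381],
       [ 0.60079458,  0.15624767, -0.78398504],
       [-0.75371545, -0.21608067, -0.62066269]]), 't': array([ 0.0709183 , -0.22193154,  1.55098064])}
top {'fov_y': 42.254527017320626, 'cx': 328.1811476302971, 'cy': 231.66011535528048, 'D': array([-0.1448232,  0.       ,  0.       ,  0.       ,  0.       ]), 'R': array([[-0.01094584, -0.99982434,  0.01521466],
       [-0.99224153,  0.00897586, -0.12400071],
       [ 0.12384237, -0.01645391, -0.99216548]]), 't': array([0.03858138, 0.48159226, 1.70007969])}
wrist {'fov_y': 64.31562426730534, 'cx': 322.7359490497185, 'cy': 244.99407819702816, 'D': array([-0.01462448,  0.        ,  0.        ,  0.        ,  0.        ]), 'R': array([[ 0.24410338,  0.96974825, -0.00136937],
       [ 0.93382721, -0.23468016,  0.2699851 ],
       [ 0.26149622, -0.06718303, -0.96286353]]), 't': array([-0.52469503, -0.03599238,  0.37911853])}
```

View pics/scene0.png

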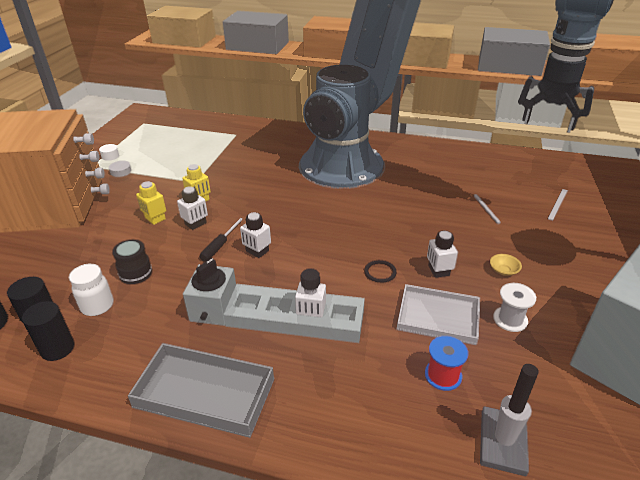

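View pics/top0.png

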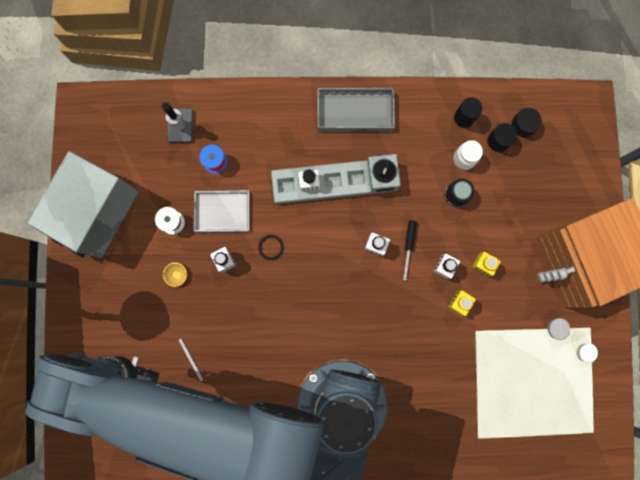

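View pics/wrist0.png

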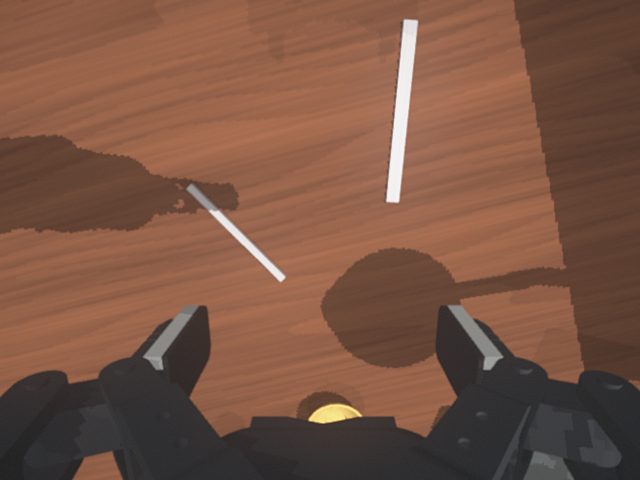

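The scene view shows three spent cartridges at (193,207), (256,235) and (443,253), and the dried one in the dock at (310,295). Two yellow look-alikes are at (152,202) and (197,182). In the top view the spent ones are at (447,266), (378,243) and (221,260), and the tray is at (222,211).

```bash
cat > h.py <<'E'
import numpy as np, cv2
from workcell import status, optics, arm
def K(m):
    f=240/np.tan(np.radians(m['fov_y'])/2)
    return np.array([[f,0,m['cx']],[0,f,m['cy']],[0,0,1.]])
def ray(m,uv):
    p=cv2.undistortPoints(np.array([[uv]],float),K(m),np.array(m['D'],float))[0,0]
    R=np.array(m['R']);t=np.array(m['t'])
    d=R.T@np.array([p[0],p[1],1]);return -R.T@t,d/np.linalg.norm(d)
def onz(m,uv,z):
    c,d=ray(m,uv);return c+d*(z-c[2])/d[2]
def tri(ms,uvs):
    A=np.zeros((3,3));b=np.zeros(3);rs=[ray(m,u) for m,u in zip(ms,uvs)]
    for c,d in rs:
        P=np.eye(3)-np.outer(d,d);A+=P;b+=P@c
    X=np.linalg.solve(A,b)
    return X,[np.linalg.norm((np.eye(3)-np.outer(d,d))@(X-c)) for c,d in rs]
def proj(m,X):
    r,_=cv2.Rodrigues(np.array(m['R']));return cv2.projectPoints(np.array([X],float).reshape(-1,3),r,np.array(m['t']),K(m),np.array(m['D'],float))[0].reshape(-1,2)
def crop(img,x0,y0,w,h,s,name):
    cv2.imwrite('pics/'+name+'.png',cv2.resize(img[y0:y0+h,x0:x0+w],None,fx=s,fy=s,interpolation=cv2.INTER_CUBIC))
E
python3 - <<'E'
from h import *
t=cv2.imread('pics/top0.png');s=cv2.imread('pics/scene0.png')
crop(t,260,140,150,75,5,'topdock');crop(s,180,250,195,100,4,'scenedock')
crop(t,185,180,100,95,6,'toptray');crop(t,350,215,160,110,5,'topcart')
E
```

```text
(no output)
```

View pics/topdock.png

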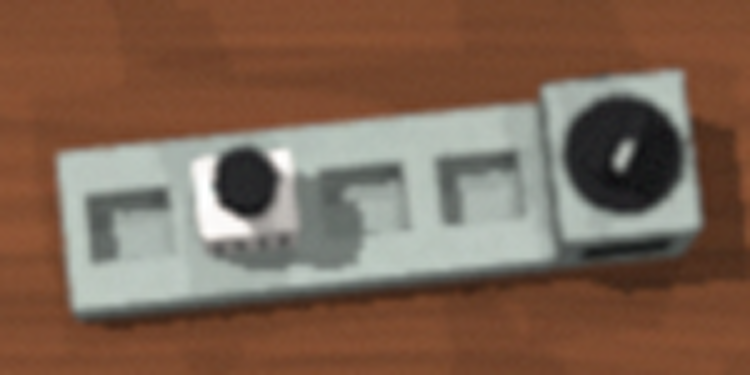

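View pics/scenedock.png

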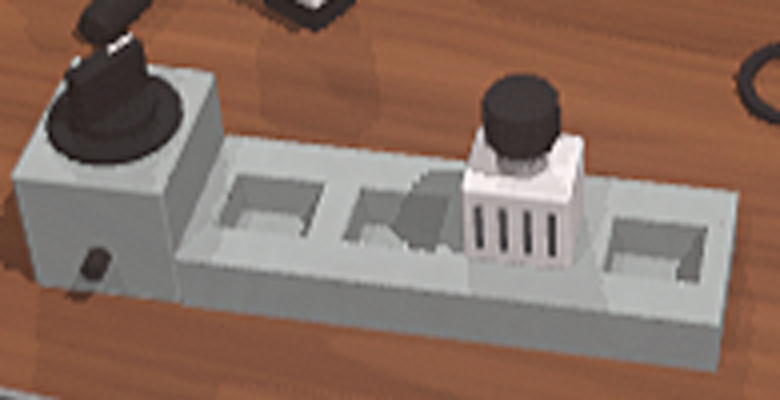

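View pics/toptray.png

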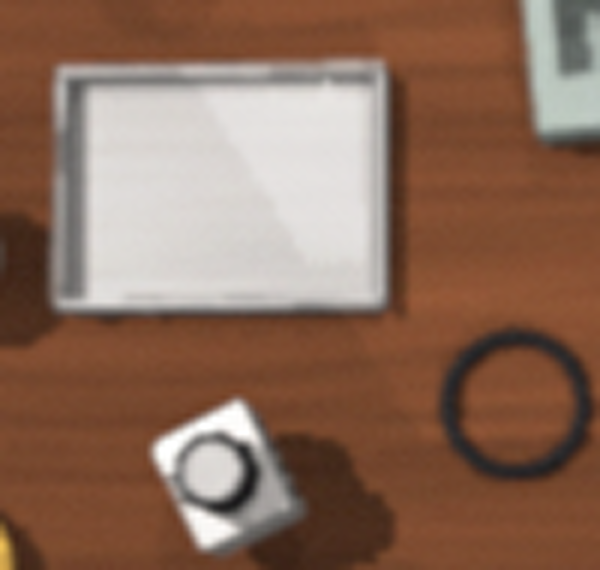

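View pics/topcart.png

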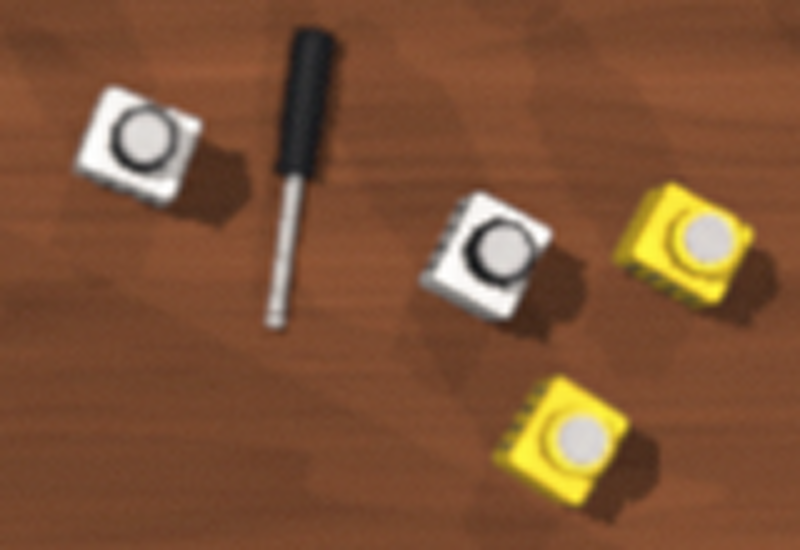

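```bash
python3 - <<'E'
from h import *
mt=optics.camera_model('top');ms=optics.camera_model('scene')
def T(u,v,x0,y0,s): return ((u+.5)/s-.5+x0,(v+.5)/s-.5+y0)
# dock top corners +y end
for n,p in dict(A=(57,152),B=(72,308),C=(542,105),h3a=(87,195),h3b=(168,188),h3c=(174,258),h3d=(93,262),h0a=(437,157),h0b=(518,150),h0c=(527,221),h0d=(445,227)).items():
    print(n,onz(mt,T(*p,260,140,5),.034).round(4))
for n,p in dict(capE=(245,182)).items():
    print(n,onz(mt,T(*p,260,140,5),.1265).round(4))
print('dial',onz(mt,T(625,155,260,140,5),.11).round(4))
for n,p in dict(t1=(57,65),t2=(386,63),t3=(386,308),t4=(53,308)).items():
    print(n,onz(mt,T(*p,185,180,6),.020).round(4))
print('c1',onz(mt,T(213,470,185,180,6),.1005).round(4))
for p in [(152,440),(240,400),(302,505),(210,553)]: print(onz(mt,T(*p,185,180,6),.074).round(4))
print('c2',onz(mt,T(145,137,350,215,5),.1005).round(4))
print('c3',onz(mt,T(505,248,350,215,5),.1005).round(4))
for p in [(478,192),(552,233),(508,320),(425,282)]: print(onz(mt,T(*p,350,215,5),.074).round(4))
for p in [(112,86),(202,125),(172,203),(77,165)]: print(onz(mt,T(*p,350,215,5),.074).round(4))
# triangulate cap tops
for a,b in [((193,190),(447.5,264.5)),((254.5,215.5),(378.7,242)),((445,235),(220.2,258)),((520/4+180,95/4+250),(308.8,176))]:
    print(tri([ms,mt],[a,b]))
E
```

```text
A [0.6579 0.193  0.034 ]
B [0.5686 0.1844 0.034 ]
C [ 0.6829 -0.081   0.034 ]
h3a [0.633 0.176 0.034]
h3b [0.6366 0.1305 0.034 ]
h3c [0.5965 0.1272 0.034 ]
h3d [0.5946 0.1726 0.034 ]
h0a [ 0.6532 -0.0211  0.034 ]
h0b [ 0.6569 -0.0669  0.034 ]
h0c [ 0.6161 -0.0712  0.034 ]
h0d [ 0.613 -0.025  0.034]
capE [0.6195 0.0858 0.1265]
dial [ 0.6366 -0.119   0.11  ]
t1 [0.6045 0.4127 0.02  ]
t2 [0.6037 0.2564 0.02  ]
t3 [0.4873 0.2557 0.02  ]
t4 [0.4887 0.4125 0.02  ]
c1 [0.4053 0.3234 0.1005]
[0.4213 0.3555 0.074 ]
[0.4391 0.3156 0.074 ]
[0.3914 0.2872 0.074 ]
[0.3701 0.3287 0.074 ]
c2 [ 0.4441 -0.0994  0.1005]
c3 [ 0.3824 -0.2918  0.1005]
[ 0.415  -0.2836  0.074 ]
[ 0.3921 -0.3238  0.074 ]
[ 0.345  -0.2979  0.074 ]
[ 0.3663 -0.253   0.074 ]
[ 0.475  -0.0846  0.074 ]
[ 0.4532 -0.1332  0.074 ]
[ 0.4108 -0.116   0.074 ]
[ 0.432  -0.0648  0.074 ]
(array([ 0.38093071, -0.28151326,  0.10416738]), [np.float64(0.0011883182628565513), np.float64(0.0011883182628565664)])
(array([ 0.44332705, -0.09843899,  0.10461198]), [np.float64(0.0008818705321040677), np.float64(0.0008818705321040049)])
(array([0.40492696, 0.32280217, 0.10227647]), [np.float64(2.5744930522439212e-05), np.float64(2.5744930522484586e-05)])
(array([0.62008337, 0.08492032, 0.12445915]), [np.float64(0.0004152413822698552), np.float64(0.00041524138226981563)])
```

```bash
cat >> h.py <<'E'
from scipy.spatial.transform import Rotation as Ro
def go(x,y,z,jaw):
    """print tool-frame shift (cm) and twist to bring TCP to xyz with jaw axis (tool y) along world yaw jaw (mod pi)"""
    s=status.get_state();R=Ro.from_rotvec(s['eef_rot']).as_matrix()
    d=R.T@(np.array([x,y,z])-s['tcp_pos'])*100
    cur=np.arctan2(R[1,1],R[0,1]);dy=(jaw-cur+np.pi/2)%np.pi-np.pi/2
    tw=-dy  # tool z down
    print('shift cm',d.round(2),'twist',round(tw,3),'or',round(tw-np.sign(tw)*np.pi,3),'| j6',s['joints'][5].round(3),'tilt',np.degrees(np.arccos(-R[2,2])).round(2),'t',s['time_s'],'tcp',s['tcp_pos'].round(4))
E
python3 - <<'E'
from h import *
go(0.6208,0.0855,0.25,0.1013)
m=optics.camera_model('wrist');s=status.get_state();R=Ro.from_rotvec(s['eef_rot']).as_matrix()
c=-m['R'].T@m['t'];print('cam in tool',R.T@(c-s['tcp_pos']),'axes',R.T@m['R'].T)
E
```

```text
shift cm [-58.11 -29.02  -1.89] twist 1.223 or -1.919 | j6 1.571 tilt 0.06 t 0.15 tcp [0.1282 0.5088 0.2308]
cam in tool [ 0.06779037  0.00038578 -0.14330644] axes [[ 1.45561212e-04 -9.62858111e-01 -2.70007845e-01]
 [ 9.99999988e-01  1.55959204e-04 -1.70564476e-05]
 [ 5.85331475e-05 -2.70007839e-01  9.62858122e-01]]
```

```bash
python3 -m creep '[[[-58.1,-29,-1.9],1.22],[[-58.1,-29,-1.9],1.22],[[-58.1,-29,-1.9],1.22],[[-58.1,-29,-1.9],1.22],[[-58.1,-29,-1.9],1.22]]' 0; python3 -c "
from h import *
go(0.6208,0.0855,0.25,0.1013)"
```

```text
time_s: 0.65
tcp_pos: [0.3188, 0.3447, 0.2386]
eef_rot: [1.51, 2.755, -0.0]
contact_force: [-0.1, 0.9, -0.0]
grip_width: 0.141
shift cm [-38.1   11.5   -1.14] twist 0.467 or -2.675 | j6 1.827 tilt 0.0 t 0.65 tcp [0.3188 0.3447 0.2386]
```

```bash
python3 -m creep '[[[-38,11.5,-1.1],0.47],[[-38,11.5,-1.1],0.47],[[-38,11.5,-1.1],0.47],[[-38,11.5,-1.1],0.47],[[-38,11.5,-1.1],0.47]]'; python3 -c "
from h import *
go(0.6208,0.0855,0.25,0.1013)"
```

```text
time_s: 1.15
tcp_pos: [0.5097, 0.1829, 0.2455]
eef_rot: [-2.104, -2.333, 0.0]
contact_force: [0.3, 0.3, 0.9]
grip_width: -0.004
shift cm [-10.83  10.05  -0.45] twist 0.002 or -3.14 | j6 1.812 tilt 0.0 t 1.15 tcp [0.5097 0.1829 0.2455]
```

```bash
python3 -m creep '[[[-10.8,10,-0.5],0],[[-10.8,10,-0.5],0],[[-10.8,10,-0.5],0],[[-10.8,10,-0.5],0],[[-10.8,10,-0.5],0]]'; python3 - <<'E'
from h import *
go(0.6208,0.0855,0.25,0.1013)
m=optics.camera_model('wrist')
cv2.imwrite('pics/w1.png',optics.read_camera('wrist')[:,:,::-1])
import pickle;pickle.dump(m,open('w1.pkl','wb'))
E
```

```text
time_s: 1.65
tcp_pos: [0.6194, 0.0866, 0.2494]
eef_rot: [-2.105, -2.331, 0.002]
contact_force: [-1.5, 0.1, 0.4]
grip_width: 0.005
shift cm [-0.12  0.12 -0.06] twist 0.001 or -3.141 | j6 1.608 tilt 0.11 t 1.65 tcp [0.6194 0.0866 0.2494]
```

View pics/w1.png

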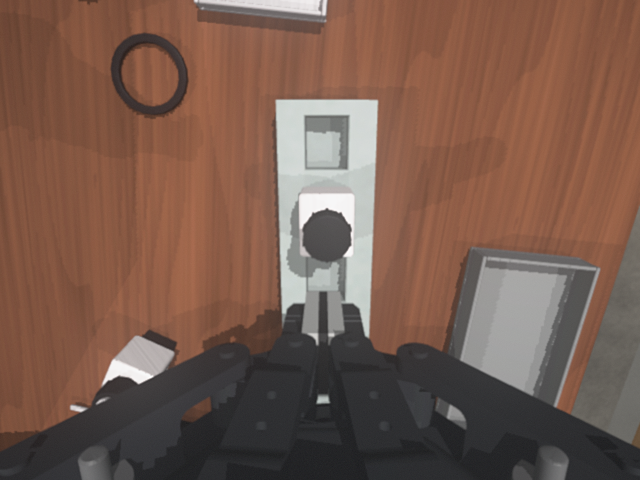

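Straight down over the dock: the dried cartridge cap is at (327,235), hole3 spans (305..348,116..170), and the dock's +y edge runs from (277,100) to (378,100).

```bash
python3 - <<'E'
from h import *
import pickle
m=pickle.load(open('w1.pkl','rb'))
im=cv2.imread('pics/w1.png');crop(im,260,85,140,230,3,'w1c') 
P=lambda u,v,z=.034:onz(m,(u,v),z)
H=[P(305,116),P(348,116),P(349,170),P(306,170)]
print(np.round(H,4),np.mean(H,0).round(4))
print('end',P(277,100).round(4),P(378,100).round(4))
print('capE',P(327,236,.1265).round(4))
E
```

```text
[[0.595  0.1721 0.034 ]
 [0.6332 0.176  0.034 ]
 [0.6398 0.1289 0.034 ]
 [0.6002 0.1248 0.034 ]] [0.6171 0.1505 0.034 ]
end [0.5692 0.183  0.034 ] [0.658  0.1921 0.034 ]
capE [0.6229 0.0875 0.1265]
```

View pics/w1c.png

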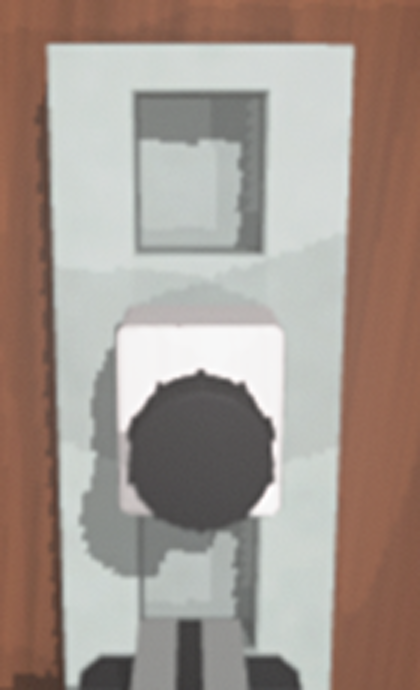

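```bash
python3 -c "
from h import *
go(0.6228,0.0862,0.118,0.102)"
```

```text
shift cm [-0.17  0.41 13.19] twist 0.001 or -3.14 | j6 1.608 tilt 0.09 t 1.7 tcp [0.6188 0.0875 0.2499]
```

```bash
python3 -m creep '[[[-0.1,0.2,4],0],[[-0.1,0.2,8],0],[[-0.1,0.2,11],0],[[-0.1,0.2,12],0],[[-0.1,0.2,12],0]]'; python3 -c "
from h import *
go(0.6228,0.0862,0.1105,0.102)"
```

```text
time_s: 2.2
tcp_pos: [0.6199, 0.0877, 0.1299]
eef_rot: [-2.1, -2.334, 0.003]
contact_force: [0.2, -0.8, -0.3]
grip_width: -0.003
shift cm [-0.18  0.28  1.94] twist 0.003 or -3.138 | j6 1.606 tilt 0.13 t 2.2 tcp [0.6199 0.0877 0.1299]
```

```bash
python3 -m creep '[[[-0.1,0.2,0.5],0],[[-0.1,0.2,1],0],[[-0.1,0.2,1.4],0],[[-0.1,0.2,1.7],0],[[-0.1,0.2,1.7],0]]'; python3 -c "
from h import *
go(0.6228,0.0862,0.1105,0.102)"
```

```text
time_s: 2.7
tcp_pos: [0.6233, 0.0859, 0.1135]
eef_rot: [2.103, 2.334, -0.0]
contact_force: [-0.5, 0.1, -0.3]
grip_width: 0.002
shift cm [ 0.03 -0.05  0.3 ] twist 0.002 or -3.14 | j6 1.604 tilt 0.01 t 2.7 tcp [0.6233 0.0859 0.1135]
```

```bash
python3 -m creep '[[[0,0,0.2],0],[[0,0,0.3],0],[[0,0,0.4],0],[[0,0,0.4],0]]'; python3 - <<'E'
from h import *
go(0.6228,0.0862,0.1105,0.102)
print(status.get_state()['contact_force'])
crop(optics.read_camera('scene')[:,:,::-1],180,220,195,130,4,'s2')
E
```

```text
time_s: 3.1
tcp_pos: [0.6234, 0.0859, 0.1105]
eef_rot: [2.103, 2.333, 0.001]
contact_force: [-2.0, -0.3, 9.0]
grip_width: 0.002
shift cm [ 0.03 -0.06  0.  ] twist 0.002 or -3.14 | j6 1.604 tilt 0.05 t 3.1 tcp [0.6234 0.0859 0.1105]
[-2.03367804 -0.27934972  8.96478492]
```

View pics/s2.png

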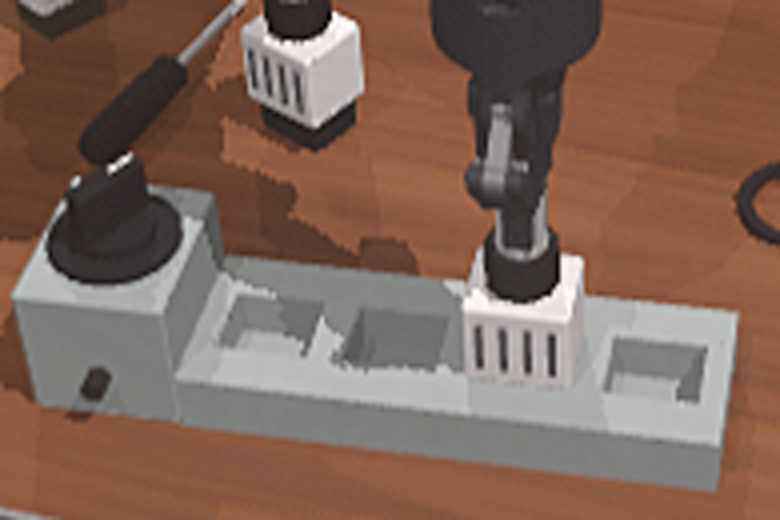

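```bash
python3 -m creep '[[[0,0,-4],0],[[0,0,-6],0],[[0,0,-6],0],[[0,0,-6],0]]' 7.5; python3 -c "
from h import *
go(0.6234,0.0857,0.047,0.102)"
```

```text
time_s: 3.55
tcp_pos: [0.6232, 0.086, 0.1694]
eef_rot: [2.103, 2.334, -0.0]
contact_force: [-0.4, 0.1, -0.8]
grip_width: 0.68
shift cm [-3.000e-02  1.000e-02  1.224e+01] twist 0.002 or -3.14 | j6 1.604 tilt 0.01 t 3.55 tcp [0.6232 0.086  0.1694]
```

```bash
python3 -m creep '[[[0,0,3],0],[[0,0,7],0],[[0,0,10],0],[[0,0,12.2],0],[[0,0,12.2],0]]'; python3 -m creep '[[[0,0,0],0],[[0,0,0],0],[[0,0,0],0],[[0,0,0],0],[[0,0,0],0]]' 4; python3 -c "
from h import *
go(0.6234,0.0857,0.047,0.102);print(status.get_state()['contact_force'])"
```

```text
time_s: 4.05
tcp_pos: [0.62, 0.0855, 0.043]
eef_rot: [-2.1, -2.33, 0.01]
contact_force: [-0.1, 1.0, -0.4]
grip_width: 0.88
time_s: 4.55
tcp_pos: [0.6236, 0.086, 0.0488]
eef_rot: [2.102, 2.333, 0.001]
contact_force: [-3.7, -1.1, 6.6]
grip_width: 0.531
shift cm [-0.03 -0.03  0.18] twist 0.002 or -3.14 | j6 1.604 tilt 0.08 t 4.55 tcp [0.6236 0.086  0.0488]
[-3.68016084 -1.07732871  6.64983522]
```

```bash
python3 -m creep '[[[0,0,-2],0],[[0,0,-5],0],[[0,0,-9],0],[[0,0,-12],0],[[0,0,-12],0]]'; python3 - <<'E'
from h import *
go(0.546,0.334,0.15,0.0);print(status.get_state()['contact_force'],status.get_state()['grip_width'])
crop(optics.read_camera('scene')[:,:,::-1],180,180,195,150,4,'s3')
E
```

```text
time_s: 5.05
tcp_pos: [0.6257, 0.0864, 0.172]
eef_rot: [2.1, 2.33, 0.009]
contact_force: [0.9, 0.3, -5.9]
grip_width: 0.528
shift cm [25.45 -5.37  2.17] twist 0.104 or -3.038 | j6 1.604 tilt 0.44 t 5.05 tcp [0.6257 0.0864 0.172 ]
[ 0.93922367  0.33458197 -5.9339262 ] 0.5282571522151349
```

View pics/s3.png

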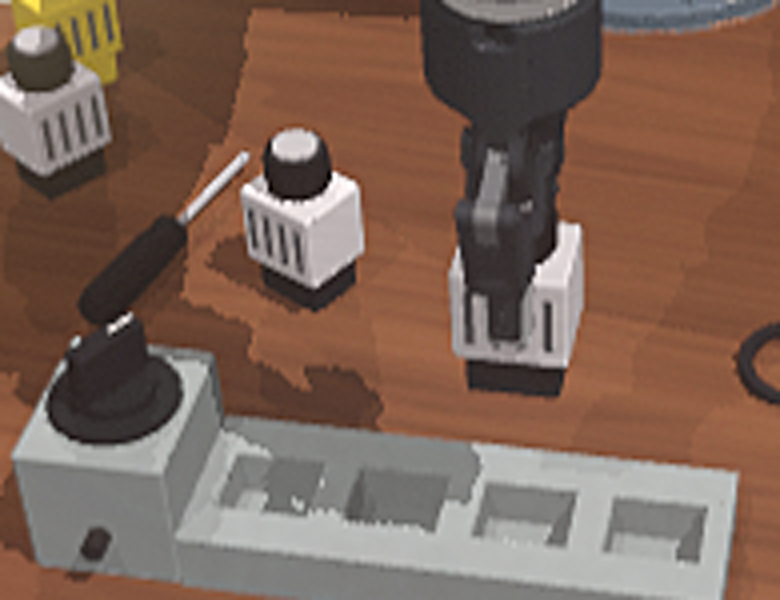

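The dried cartridge is lifted clear of the dock (grip at (500,300) in the crop). Next, the tray.

```bash
python3 -m creep '[[[5,-1,1],0.03],[[10,-2.1,1.5],0.05],[[15,-3.2,2],0.08],[[20,-4.3,2],0.1],[[24,-5.1,2],0.1]]'; python3 -m creep '[[[1.4,-0.3,0],0],[[1.4,-0.3,0],0],[[1.4,-0.3,0],0]]'; python3 -c "
from h import *
go(0.546,0.334,0.05,0.0);print(status.get_state()['contact_force'])"
```

```text
time_s: 5.6
tcp_pos: [0.5456, 0.3207, 0.1447]
eef_rot: [-2.217, -2.224, 0.006]
contact_force: [1.1, -0.2, -5.9]
grip_width: 0.531
time_s: 5.9
tcp_pos: [0.544, 0.3328, 0.1457]
eef_rot: [-2.216, -2.227, 0.005]
contact_force: [0.2, 0.4, -5.4]
grip_width: 0.53
shift cm [0.14 0.23 9.57] twist 0.005 or -3.137 | j6 2.115 tilt 0.17 t 5.9 tcp [0.544  0.3328 0.1457]
[ 0.18337275  0.41659106 -5.36685218]
```

```bash
python3 -m creep '[[[0.1,0.1,3],0],[[0.1,0.1,6],0],[[0.1,0.1,8.5],0],[[0.1,0.1,9.7],0],[[0.1,0.1,9.7],0]]';python3 -m creep '[[[0,0,0.1],0],[[0,0,0.2],0],[[0,0,0.3],0],[[0,0,0.3],0]]'; python3 -c "
from h import *
go(0.546,0.334,0.04,0.0)"
```

```text
time_s: 6.4
tcp_pos: [0.5449, 0.3324, 0.0485]
eef_rot: [-2.218, -2.224, 0.006]
contact_force: [-0.1, 0.6, -4.6]
grip_width: 0.533
time_s: 6.8
tcp_pos: [0.546, 0.3347, 0.0482]
eef_rot: [2.217, 2.226, 0.002]
contact_force: [-1.2, -1.1, -5.0]
grip_width: 0.527
shift cm [-0.07  0.    0.82] twist 0.004 or -3.138 | j6 2.117 tilt 0.06 t 6.8 tcp [0.546  0.3347 0.0482]
```

```bash
python3 -m creep '[[[0,0,0.2],0],[[0,0,0.4],0],[[0,0,0.4],0],[[0,0,0.4],0]]'; python3 -m creep '[[[0,0,0.1],0],[[0,0,0.1],0],[[0,0,0.2],0],[[0,0,0.2],0],[[0,0,0.2],0]]'
```

```text
time_s: 7.2
tcp_pos: [0.5455, 0.3344, 0.0434]
eef_rot: [2.217, 2.226, -0.001]
contact_force: [0.6, 0.5, -4.6]
grip_width: 0.531
time_s: 7.7
tcp_pos: [0.5457, 0.3345, 0.0429]
eef_rot: [2.217, 2.226, 0.002]
contact_force: [-3.9, -3.4, 8.9]
grip_width: 0.527
```

```bash
python3 -m creep '[[[0,0,-0.1],0],[[0,0,-0.1],0],[[0,0,-0.1],0],[[0,0,-0.1],0]]' 6.3; python3 -m creep '[[[0,0,-2],0],[[0,0,-6],0],[[0,0,-10],0],[[0,0,-13],0],[[0,0,-16],0]]'; python3 - <<'E'
from h import *
crop(optics.read_camera('scene')[:,:,::-1],370,180,195,150,4,'s4')
im=optics.read_camera('top')[:,:,::-1]; cv2.imwrite('pics/top1.png',im)
go(0.405,0.3234,0.2,0.0)
E
```

```text
time_s: 8.1
tcp_pos: [0.5457, 0.3345, 0.0425]
eef_rot: [2.217, 2.226, 0.0]
contact_force: [-0.8, -0.6, 0.5]
grip_width: 0.741
time_s: 8.6
tcp_pos: [0.5457, 0.3345, 0.2041]
eef_rot: [2.217, 2.226, 0.001]
contact_force: [1.6, -0.4, 0.1]
grip_width: 0.739
shift cm [ -1.15 -14.24   0.62] twist 0.004 or -3.138 | j6 2.117 tilt 0.4 t 8.7 tcp [0.5473 0.3355 0.2071]
```

View pics/s4.png

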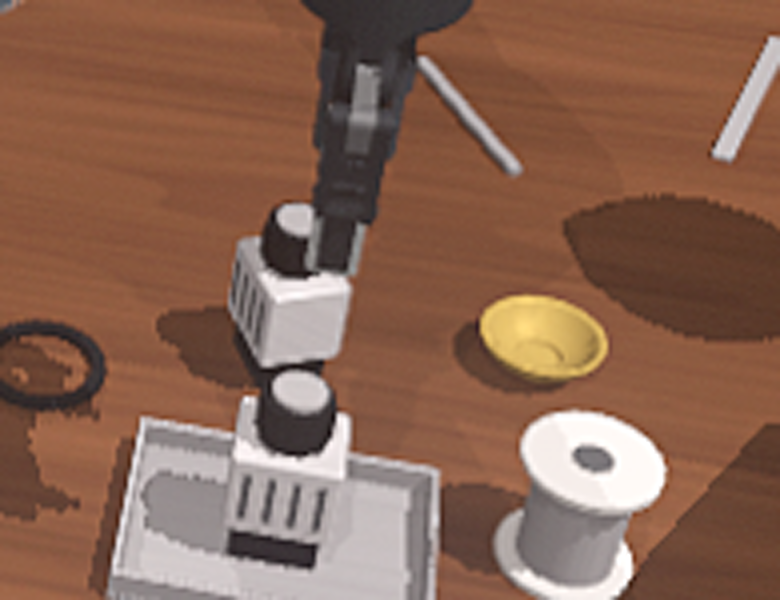

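View pics/top1.png

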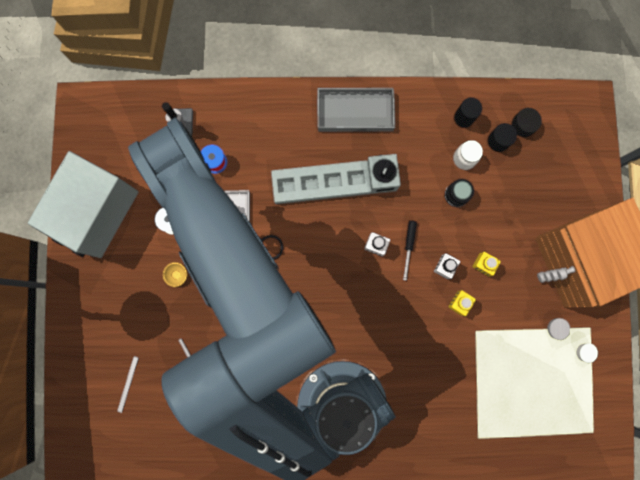

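The dried cartridge stands upright in the tray, cap shut, and the other bench items have not moved. Next is the spent cartridge by the tray.

```bash
python3 -m creep '[[[-1,-4.5,0],-0.15],[[-1.2,-9,0],-0.3],[[-1.2,-13,0],-0.45],[[-1.2,-14.2,-1],-0.6],[[-1.2,-14.2,-2],-0.75]]'; python3 -m creep '[[[0,0,0],-0.15],[[0,0,0],-0.3],[[0,0,0],-0.45],[[0,0,0],-0.6],[[0,0,0],-0.75]]';  python3 -m creep '[[[0,0,0],-0.15],[[0,0,0],-0.3],[[0,0,0],-0.45],[[0,0,0],-0.58],[[0,0,0],-0.58]]'; python3 - <<'E'
from h import *
import pickle
go(0.405,0.3225,0.2,2.08)
m=optics.camera_model('wrist')
cv2.imwrite('pics/w2.png',optics.read_camera('wrist')[:,:,::-1])
pickle.dump(m,open('w2.pkl','wb'))
E
```

```text
time_s: 9.2
tcp_pos: [0.4013, 0.3215, 0.2224]
eef_rot: [-1.236, -2.887, 0.002]
contact_force: [0.1, -0.4, -0.7]
grip_width: 0.736
time_s: 9.7
tcp_pos: [0.4035, 0.3218, 0.2219]
eef_rot: [-0.095, -3.14, 0.001]
contact_force: [0.2, -0.2, -0.1]
grip_width: 0.741
time_s: 10.2
tcp_pos: [0.4036, 0.3218, 0.2219]
eef_rot: [0.8, -3.037, 0.001]
contact_force: [0.1, 0.6, -0.6]
grip_width: 0.736
shift cm [-0.16 -0.01  2.19] twist 0.006 or -3.136 | j6 0.158 tilt 0.04 t 10.2 tcp [0.4036 0.3218 0.2219]
```

View pics/w2.png

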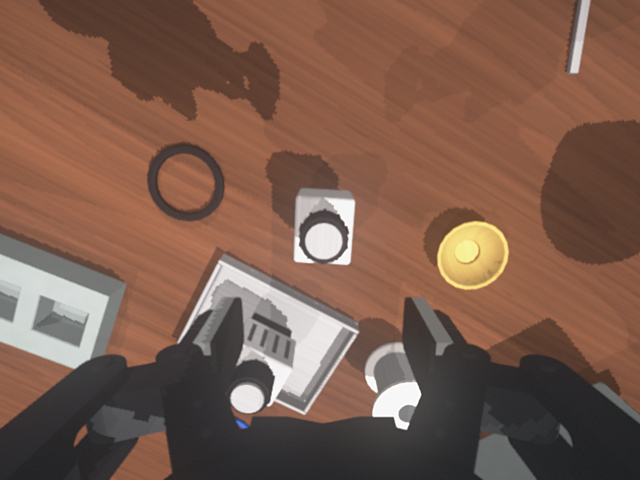

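```bash
cat >> h.py <<'E'
def cart(name,mfile,uv,r=60,thr=150,zc=.1005,zt=.074):
    """cap-top disc centre and can-top quad (minAreaRect of bright, unsaturated blob near uv)"""
    import pickle
    m=pickle.load(open(mfile,'rb'));im=cv2.imread('pics/'+name+'.png')
    x0,y0=max(0,uv[0]-r),max(0,uv[1]-r);c=im[y0:y0+2*r,x0:x0+2*r]
    hsv=cv2.cvtColor(c,cv2.COLOR_BGR2HSV)
    w=((hsv[...,1]<45)&(hsv[...,2]>thr)).astype(np.uint8)
    n,l,s,cen=cv2.connectedComponentsWithStats(w)
    for i in range(1,n):
        if s[i,4]>150: print('blob',i,s[i],(cen[i]+[x0,y0]).round(1),'capz',onz(m,cen[i]+[x0,y0],zc).round(4))
    crop(im,x0,y0,2*r,2*r,5,name+'_c')
    return m,x0,y0
E
python3 - <<'E'
from h import *
cart('w2','w2.pkl',(323,228))
E
```

```text
blob 1 [  31   27   61   70 1803] [324.1 221.6] capz [0.3938 0.3171 0.1005]
blob 2 [  42   55   38   36 1079] [323.3 240.7] capz [0.4062 0.3236 0.1005]
```

View pics/w2_c.png

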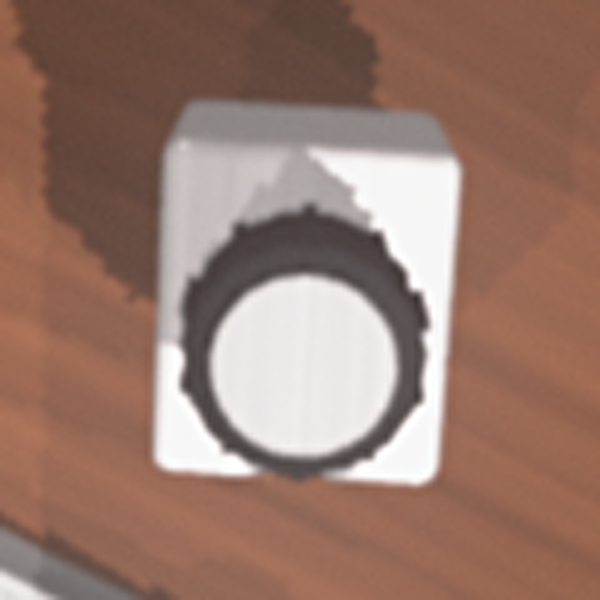

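```bash
cat >> h.py <<'E'
def quad(mfile,uv,pts,r=60,s=5,z=.074):
    import pickle
    m=pickle.load(open(mfile,'rb'))
    Q=np.array([onz(m,((p[0]+.5)/s-.5+uv[0]-r,(p[1]+.5)/s-.5+uv[1]-r),z)[:2] for p in pts])
    e=np.roll(Q,-1,0)-Q
    print('centre',Q.mean(0).round(4),'len',np.linalg.norm(e,axis=1).round(4),'dir',[round(float(np.arctan2(a[1],a[0])%np.pi),3) for a in e])
E
python3 - <<'E'
from h import *
quad('w2.pkl',(323,228),[(165,140),(462,155),(438,486),(153,468)])
E
```

```text
centre [0.4053 0.3233] len [0.0455 0.0535 0.0459 0.0528] dir [2.035, 0.466, 2.02, 0.46]
```

```bash
python3 -c "
from h import *
go(0.4057,0.3235,0.038,2.03)"
```

```text
shift cm [-0.28  0.05 18.4 ] twist 0.051 or -3.09 | j6 0.163 tilt 0.04 t 10.25 tcp [0.4035 0.3218 0.222 ]
```

```bash
python3 -m creep '[[[-0.3,0.1,4],0.05],[[-0.3,0.1,8],0.05],[[-0.3,0.1,12],0.05],[[-0.3,0.1,15],0.05],[[-0.3,0.1,15],0.05]]' 7.5;python3 -c "
from h import *
go(0.4057,0.3235,0.038,2.03)"
```

```text
time_s: 10.75
tcp_pos: [0.4034, 0.3223, 0.0689]
eef_rot: [0.714, -3.053, 0.005]
contact_force: [-0.6, -0.4, 0.2]
grip_width: 0.88
shift cm [-0.28  0.01  3.09] twist 0.001 or -3.141 | j6 0.214 tilt 0.41 t 10.75 tcp [0.4034 0.3223 0.0689]
```

```bash
python3 -m creep '[[[0,0,1.5],0],[[0,0,3],0],[[0,0,3.2],0],[[0,0,3.2],0],[[0,0,3.2],0]]';python3 -c "
from h import *
go(0.4057,0.3235,0.038,2.03)"; python3 -m creep '[[[0,0,0],0],[[0,0,0],0],[[0,0,0],0],[[0,0,0],0],[[0,0,0],0]]' 4;python3 -c "
from h import *
go(0.4057,0.3235,0.038,2.03)"
```

```text
time_s: 11.25
tcp_pos: [0.4064, 0.3247, 0.0418]
eef_rot: [-0.72, 3.057, 0.001]
contact_force: [-0.8, -0.6, 0.3]
grip_width: 0.88
shift cm [ 0.12 -0.08  0.38] twist 0.003 or -3.138 | j6 0.212 tilt 0.09 t 11.25 tcp [0.4064 0.3247 0.0418]
time_s: 11.75
tcp_pos: [0.4062, 0.3244, 0.0414]
eef_rot: [-0.72, 3.057, 0.0]
contact_force: [0.0, -1.0, 5.4]
grip_width: 0.528
shift cm [ 0.08 -0.05  0.34] twist 0.004 or -3.138 | j6 0.211 tilt 0.07 t 11.75 tcp [0.4062 0.3244 0.0414]
```

```bash
python3 -m creep '[[[0,0,-3],0],[[0,0,-7],-0.1],[[0,0,-11],-0.25],[[0,0,-14],-0.4],[[0,0,-14],-0.55]]';python3 - <<'E'
from h import *
go(0.6169,0.1518,0.18,3.244)
import pickle
m=optics.camera_model('wrist')
cv2.imwrite('pics/w3.png',optics.read_camera('wrist')[:,:,::-1])
pickle.dump(m,open('w3.pkl','wb'))
s=status.get_state();pickle.dump((s['tcp_pos'],s['eef_rot']),open('w3s.pkl','wb'))
E
```

```text
time_s: 12.25
tcp_pos: [0.4073, 0.3254, 0.1847]
eef_rot: [-1.53, 2.737, 0.002]
contact_force: [0.8, -0.0, -5.4]
grip_width: 0.533
shift cm [  3.8  -26.95   0.51] twist -0.654 or 2.488 | j6 -0.345 tilt 0.36 t 12.25 tcp [0.4073 0.3254 0.1847]
```

View pics/w3.png

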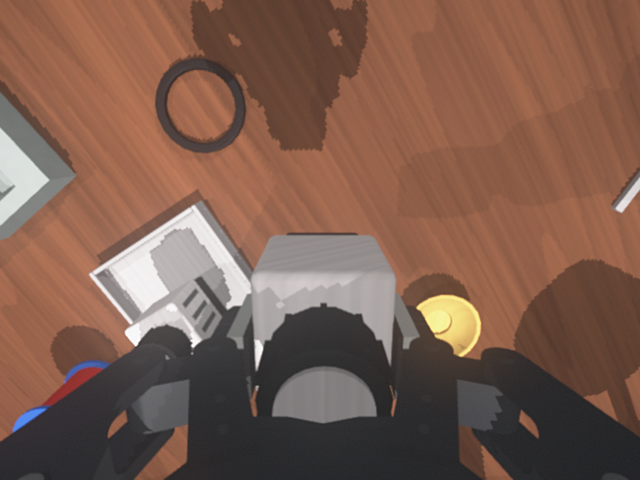

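```bash
cat >> h.py <<'E'
def inhand(uv,dz):
    """tool-frame point where pixel ray meets plane tool z=-dz (above tcp); uses current wrist model & state"""
    m=optics.camera_model('wrist');s=status.get_state();R=Ro.from_rotvec(s['eef_rot']).as_matrix()
    c,d=ray(m,uv);c=R.T@(c-s['tcp_pos']);d=R.T@d
    return (c+d*(-dz-c[2])/d[2])*1000
E
python3 - <<'E'
from h import *
crop(cv2.imread('pics/w3.png'),240,220,170,120,4,'w3c')
for uv in [(323,272),(265,272),(385,272)]: print(inhand(uv,.074-.0414).round(2))
E
```

```text
[ 28.23  -0.38 -32.6 ]
[ 28.22 -18.21 -32.6 ]
[ 28.23  18.68 -32.6 ]
```

View pics/w3c.png

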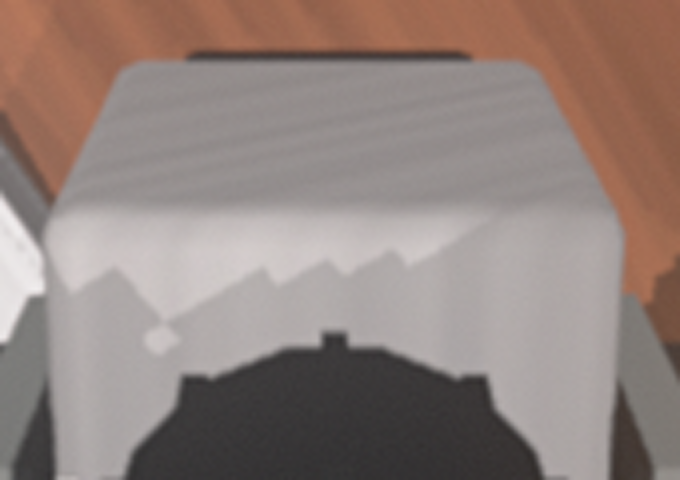

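```bash
python3 -m creep '[[[0.7,-4.8,0],-0.12],[[1.4,-9.5,0],-0.24],[[2,-14,0],-0.36],[[2.7,-19,0],-0.48],[[3.3,-23.5,0],-0.6]]';python3 - <<'E'
from h import *
go(0.6169,0.1520,0.10,3.244)
E
```

```text
time_s: 12.8
tcp_pos: [0.5885, 0.17, 0.1794]
eef_rot: [2.268, -2.171, -0.001]
contact_force: [0.1, 1.4, -5.4]
grip_width: 0.528
shift cm [ 1.92 -2.78  7.94] twist -0.059 or 3.083 | j6 -1.333 tilt 0.11 t 12.8 tcp [0.5885 0.17   0.1794]
```

```bash
python3 -m creep '[[[1.9,-2.8,0],-0.06],[[1.9,-2.8,3],-0.06],[[1.9,-2.8,7],-0.06],[[1.9,-2.8,8],-0.06],[[1.9,-2.8,8],-0.06]]';python3 - <<'E'
from h import *
go(0.6169,0.1520,0.10,3.244)
E
```

```text
time_s: 13.3
tcp_pos: [0.6146, 0.1537, 0.0983]
eef_rot: [2.327, -2.104, -0.005]
contact_force: [0.2, 0.7, -3.6]
grip_width: 0.524
shift cm [ 0.19 -0.21 -0.17] twist -0.002 or 3.14 | j6 -1.427 tilt 0.31 t 13.3 tcp [0.6146 0.1537 0.0983]
```

```bash
python3 -m creep '[[[0,0,0.5],0],[[0,0,1],0],[[0,0,1.5],0],[[0,0,1.7],0],[[0,0,1.7],0]]';python3 - <<'E'
from h import *
go(0.6169,0.1520,0.0515,3.244)
crop(optics.read_camera('scene')[:,:,::-1],250,200,150,110,5,'s5')
go(0.6169,0.1520,0.0515,3.244)
E
```

```text
time_s: 13.8
tcp_pos: [0.6164, 0.1541, 0.0836]
eef_rot: [2.332, -2.105, 0.0]
contact_force: [0.1, -0.3, -4.3]
grip_width: 0.531
shift cm [ 0.22 -0.03  3.21] twist -0.0 or 3.142 | j6 -1.428 tilt 0.01 t 13.8 tcp [0.6164 0.1541 0.0836]
shift cm [ 0.21 -0.02  3.22] twist -0.0 or 3.142 | j6 -1.428 tilt 0.01 t 13.85 tcp [0.6165 0.1541 0.0837]
```

View pics/s5.png

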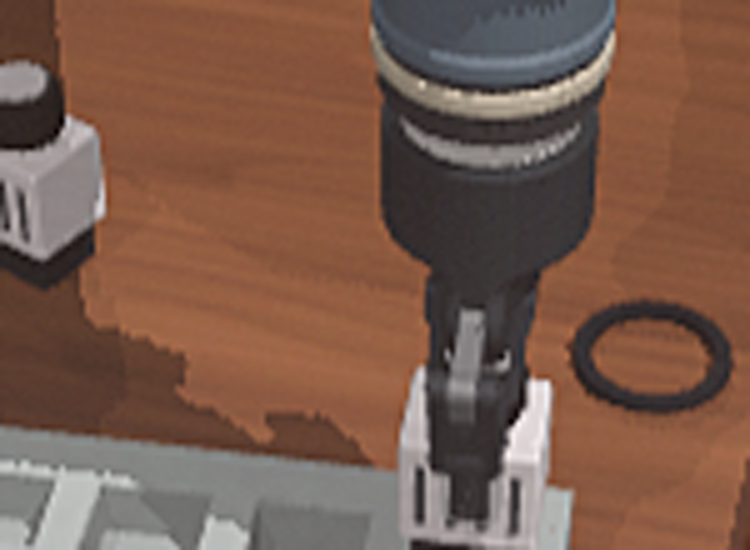

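```bash
python3 -m creep '[[[0.2,0,0],0],[[0.2,0,0.4],0],[[0.2,0,0.8],0],[[0.2,0,1.2],0],[[0.2,0,1.2],0]]';python3 - <<'E'
from h import *
go(0.6169,0.1520,0.0515,3.244)
crop(optics.read_camera('scene')[:,:,::-1],250,240,150,110,5,'s6')
E
```

```text
time_s: 14.35
tcp_pos: [0.6162, 0.1519, 0.0706]
eef_rot: [2.331, -2.104, -0.001]
contact_force: [-0.4, 0.3, -4.3]
grip_width: 0.527
shift cm [ 0.   -0.07  1.91] twist -0.0 or 3.142 | j6 -1.431 tilt 0.08 t 14.35 tcp [0.6162 0.1519 0.0706]
```

View pics/s6.png

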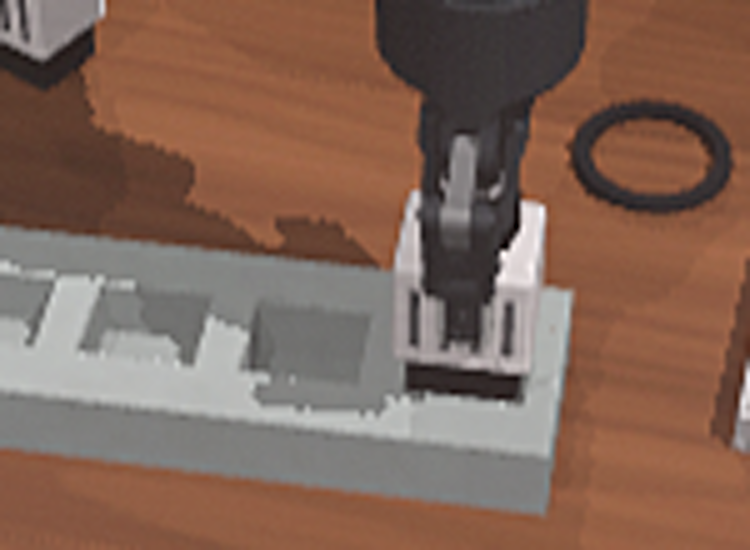

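```bash
python3 -m creep '[[[0,-0.03,0.4],0],[[0,-0.05,0.8],0],[[0,-0.05,1.2],0],[[0,-0.05,1.4],0],[[0,-0.05,1.4],0]]';python3 - <<'E'
from h import *
go(0.6169,0.1520,0.0514,3.244)
E
```

```text
time_s: 14.9
tcp_pos: [0.6166, 0.152, 0.0568]
eef_rot: [2.331, -2.104, -0.001]
contact_force: [-3.8, -0.9, -7.0]
grip_width: 0.53
shift cm [ 0.01 -0.03  0.54] twist 0.0 or -3.142 | j6 -1.432 tilt 0.08 t 14.9 tcp [0.6166 0.152  0.0568]
```

```bash
python3 -m creep '[[[0,0.05,0.2],0],[[0,0.05,0.4],0],[[0,0.05,0.5],0],[[0,0.05,0.6],0],[[0,0.05,0.6],0]]';python3 - <<'E'
from h import *
go(0.6169,0.1520,0.0514,3.244)
crop(optics.read_camera('scene')[:,:,::-1],250,240,150,110,5,'s7')
E
```

```text
time_s: 15.4
tcp_pos: [0.6166, 0.1521, 0.0515]
eef_rot: [2.332, -2.105, -0.0]
contact_force: [-5.2, -0.7, -2.4]
grip_width: 0.532
shift cm [ 0.01 -0.03  0.01] twist -0.0 or 3.142 | j6 -1.431 tilt 0.01 t 15.4 tcp [0.6166 0.1521 0.0515]
```

View pics/s7.png

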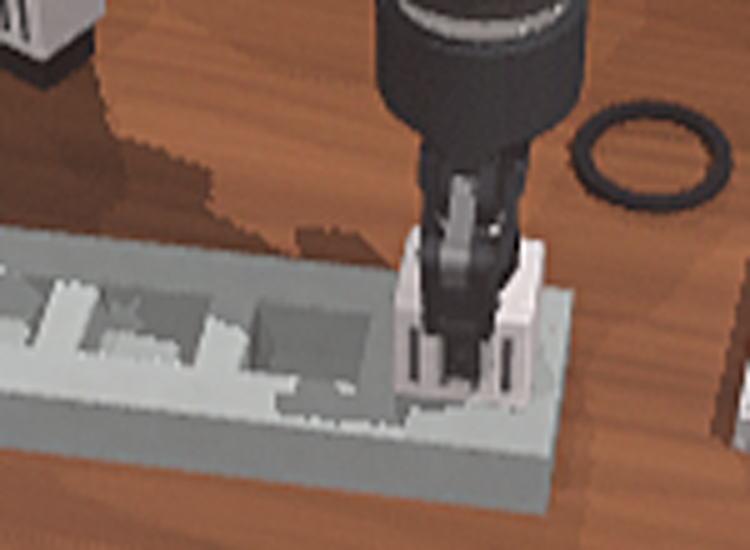

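```bash
python3 -m creep '[[[0,0.03,0.1],0],[[0,0.05,0.2],0],[[0,0.05,0.3],0],[[0,0.05,0.3],0]]'; python3 -m creep '[[[0,0,0],0],[[0,0,0],0],[[0,0,0],0],[[0,0,0],0]]' 6.3;python3 - <<'E'
from h import *
go(0.6169,0.1520,0.0514,3.244)
E
```

```text
time_s: 15.85
tcp_pos: [0.6166, 0.1521, 0.0514]
eef_rot: [-2.331, 2.104, -0.002]
contact_force: [-11.0, -2.6, 22.3]
grip_width: 0.527
time_s: 16.25
tcp_pos: [0.6167, 0.1521, 0.0485]
eef_rot: [-2.332, 2.105, -0.001]
contact_force: [0.4, -0.1, 0.4]
grip_width: 0.738
shift cm [ 0.01 -0.02 -0.29] twist -0.0 or 3.142 | j6 -1.431 tilt 0.04 t 16.25 tcp [0.6167 0.1521 0.0485]
```

```bash
python3 -m creep '[[[0,0,-3],0],[[0,0,-8],0],[[0,0,-12],0],[[0,0,-15],0],[[0,0,-17],0]]';python3 - <<'E'
from h import *
go(0.440,-0.10,0.22,2.72)
E
```

```text
time_s: 16.75
tcp_pos: [0.6171, 0.1523, 0.2213]
eef_rot: [-2.33, 2.103, -0.003]
contact_force: [-0.1, -0.1, 0.0]
grip_width: 0.735
shift cm [23.28 20.2   0.06] twist 0.524 or -2.618 | j6 -1.431 tilt 0.19 t 16.75 tcp [0.6171 0.1523 0.2213]
```

```bash
python3 -m creep '[[[3.7,3.2,0],0.12],[[7.5,6.5,0],0.25],[[11.2,9.7,0],0.38],[[15,13,0],0.52],[[18.7,16.2,0],0.52]]';python3 - <<'E'
from h import *
go(0.440,-0.10,0.22,2.72)
E
```

```text
time_s: 17.25
tcp_pos: [0.4731, -0.0518, 0.2185]
eef_rot: [-1.706, 2.637, -0.001]
contact_force: [-0.0, -0.7, 0.5]
grip_width: 0.736
shift cm [ 5.75  1.04 -0.15] twist -0.001 or 3.141 | j6 -1.258 tilt 0.04 t 17.25 tcp [ 0.4731 -0.0518  0.2185]
```

```bash
python3 -m creep '[[[3,0.5,0],0],[[5.5,1,0],0],[[5.5,1,0],0],[[5.5,1,0],0]]';python3 - <<'E'
from h import *
import pickle
go(0.440,-0.10,0.22,2.72)
m=optics.camera_model('wrist')
cv2.imwrite('pics/w4.png',optics.read_camera('wrist')[:,:,::-1])
pickle.dump(m,open('w4.pkl','wb'))
E
```

```text
time_s: 17.65
tcp_pos: [0.4429, -0.0972, 0.2188]
eef_rot: [-1.71, 2.634, -0.001]
contact_force: [0.3, 0.2, -0.7]
grip_width: 0.738
shift cm [ 0.38  0.15 -0.12] twist 0.003 or -3.139 | j6 -1.368 tilt 0.05 t 17.65 tcp [ 0.4429 -0.0972  0.2188]
```

View pics/w4.png

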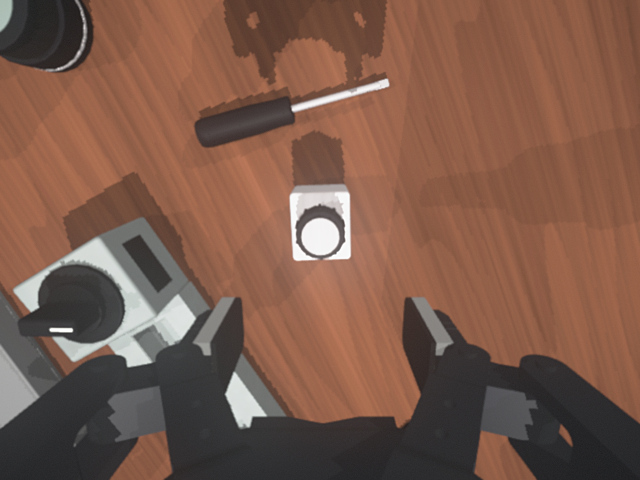

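```bash
python3 - <<'E'
from h import *
cart('w4','w4.pkl',(320,225))
E
```

```text
blob 1 [  30   19   61   77 2266] [320.5 213.6] capz [ 0.4378 -0.1138  0.1005]
blob 2 [  41   53   39   38 1149] [319.9 236.3] capz [ 0.4449 -0.0991  0.1005]
```

View pics/w4_c.png

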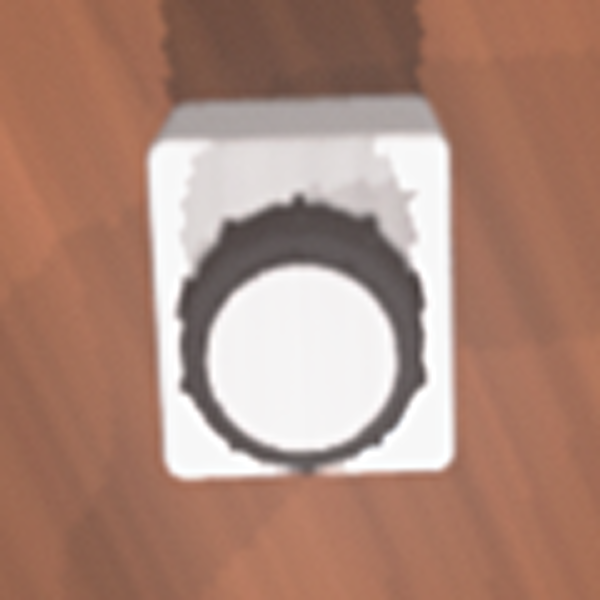

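```bash
python3 - <<'E'
from h import *
quad('w4.pkl',(320,225),[(150,140),(447,133),(456,470),(166,480)])
go(0.4445,-0.0990,0.038,2.72)
E
```

```text
centre [ 0.4442 -0.0999] len [0.0448 0.0534 0.046  0.054 ] dir [2.746, 1.197, 2.759, 1.176]
shift cm [ 0.16 -0.2  18.07] twist 0.004 or -3.138 | j6 -1.368 tilt 0.04 t 17.7 tcp [ 0.4432 -0.0967  0.2187]
```

```bash
python3 -m creep '[[[0.2,-0.2,4],-0.03],[[0.2,-0.2,8],-0.03],[[0.2,-0.2,12],-0.03],[[0.2,-0.2,15],-0.03],[[0.2,-0.2,16],-0.03]]' 7.5;python3 -m creep '[[[0,0,1],0],[[0,0,1.8],0],[[0,0,1.8],0],[[0,0,1.8],0]]'; python3 -c "
from h import *
go(0.4444,-0.0995,0.038,2.755)"
```

```text
time_s: 18.2
tcp_pos: [0.4425, -0.0982, 0.0559]
eef_rot: [1.752, -2.604, -0.005]
contact_force: [-0.0, -0.6, -0.3]
grip_width: 0.876
time_s: 18.6
tcp_pos: [0.4444, -0.0995, 0.0413]
eef_rot: [-1.752, 2.607, -0.001]
contact_force: [-0.1, -0.2, 0.1]
grip_width: 0.879
shift cm [-0.    0.    0.33] twist -0.001 or 3.141 | j6 -1.403 tilt 0.07 t 18.6 tcp [ 0.4444 -0.0995  0.0413]
```

```bash
python3 -m creep '[[[0,0,0],0],[[0,0,0],0],[[0,0,0],0],[[0,0,0],0],[[0,0,0],0]]' 4;python3 -m creep '[[[0,0,-3],0],[[0,0,-7],0],[[0,0,-11],0],[[0,0,-13],0],[[0,0,-13],0]]';python3 - <<'E'
from h import *
go(0.6230,0.0853,0.17,3.244)
cv2.imwrite('pics/w5.png',optics.read_camera('wrist')[:,:,::-1])
crop(cv2.imread('pics/w5.png'),240,220,170,120,4,'w5c')
for uv in [(323,272),(323,273)]: print(inhand(uv,.074-.0413).round(2))
E
```

```text
time_s: 19.1
tcp_pos: [0.4442, -0.0996, 0.0414]
eef_rot: [-1.751, 2.607, -0.002]
contact_force: [-0.6, 0.7, 7.1]
grip_width: 0.533
time_s: 19.6
tcp_pos: [0.4452, -0.0998, 0.1731]
eef_rot: [-1.75, 2.605, -0.006]
contact_force: [0.4, 0.0, -6.0]
grip_width: 0.527
shift cm [-23.86  -9.46   0.37] twist -0.49 or 2.651 | j6 -1.403 tilt 0.28 t 19.6 tcp [ 0.4452 -0.0998  0.1731]
[ 28.33  -0.46 -32.7 ]
[ 28.    -0.46 -32.7 ]
```

View pics/w5c.png

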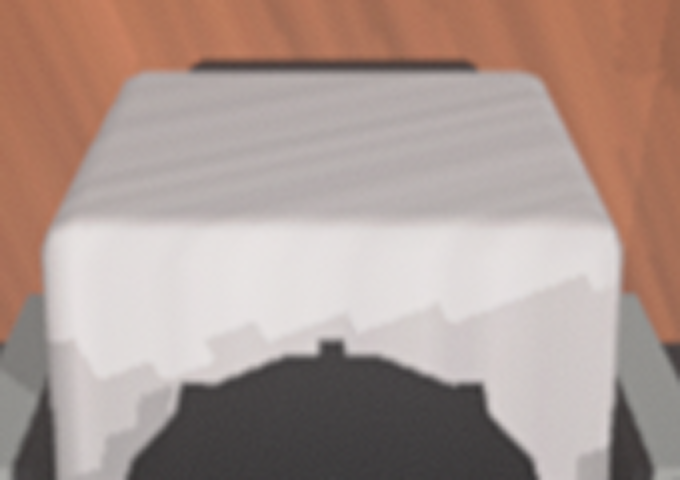

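```bash
python3 -m creep '[[[-4.6,-1.8,0],-0.1],[[-9.2,-3.6,0],-0.2],[[-13.8,-5.4,0],-0.3],[[-18.4,-7.2,0],-0.4],[[-22,-8.7,0],-0.49]]';python3 - <<'E'
from h import *
go(0.6230,0.0855,0.085,3.244)
E
```

```text
time_s: 20.15
tcp_pos: [0.6079, 0.0736, 0.1675]
eef_rot: [2.336, -2.097, -0.004]
contact_force: [-0.7, -0.8, -5.0]
grip_width: 0.526
shift cm [-1.03 -1.66  8.25] twist 0.005 or -3.137 | j6 -1.558 tilt 0.19 t 20.15 tcp [0.6079 0.0736 0.1675]
```

```bash
python3 -m creep '[[[-1,-1.5,0],0],[[-1,-1.5,3],0],[[-1,-1.5,6.5],0],[[-1,-1.5,8],0],[[-1,-1.5,8],0]]';python3 -m creep '[[[0,0,0],0],[[0,0,0],0]]';python3 - <<'E'
from h import *
go(0.6230,0.0855,0.07,3.244)
E
```

```text
time_s: 20.65
tcp_pos: [0.618, 0.0825, 0.0852]
eef_rot: [2.327, -2.1, -0.009]
contact_force: [-0.4, -0.2, -4.7]
grip_width: 0.526
time_s: 20.85
tcp_pos: [0.6218, 0.0828, 0.091]
eef_rot: [-2.332, 2.105, -0.001]
contact_force: [0.3, -0.6, -5.6]
grip_width: 0.53
shift cm [-0.25 -0.15  2.1 ] twist -0.0 or 3.141 | j6 -1.541 tilt 0.05 t 20.85 tcp [0.6218 0.0828 0.091 ]
```

```bash
python3 -m creep '[[[-0.25,-0.1,0],0],[[-0.25,-0.15,0.5],0],[[-0.25,-0.15,1],0],[[-0.25,-0.15,1.4],0],[[-0.25,-0.15,1.4],0]]';python3 - <<'E'
from h import *
go(0.6230,0.0855,0.0513,3.244)
crop(optics.read_camera('scene')[:,:,::-1],230,240,150,110,5,'s8')
E
```

```text
time_s: 21.35
tcp_pos: [0.622, 0.0854, 0.0757]
eef_rot: [2.331, -2.104, -0.001]
contact_force: [-0.3, -0.6, -5.4]
grip_width: 0.531
shift cm [ 0.   -0.1   2.44] twist -0.0 or 3.142 | j6 -1.537 tilt 0.08 t 21.35 tcp [0.622  0.0854 0.0757]
```

View pics/s8.png

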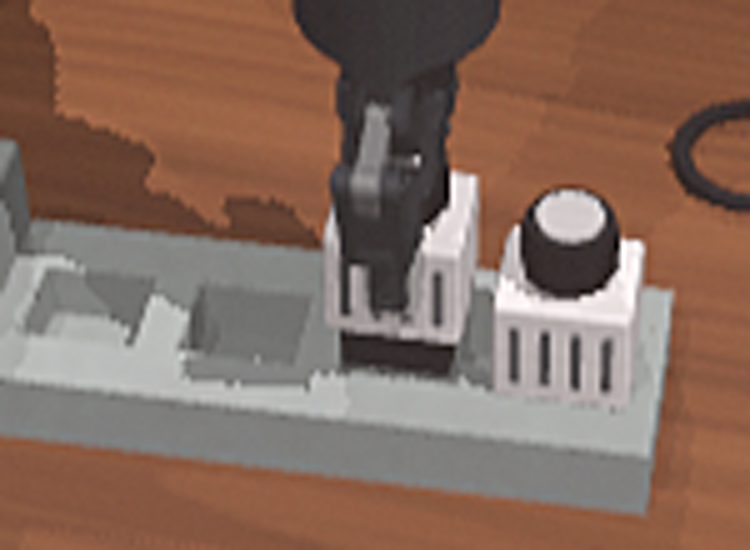

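```bash
python3 -m creep '[[[0,0,0.4],0],[[0,0,0.8],0],[[0,0,1.1],0],[[0,0,1.1],0]]';python3 - <<'E'
from h import *
go(0.6230,0.0855,0.0513,3.244)
E
```

```text
time_s: 21.8
tcp_pos: [0.6222, 0.0854, 0.0649]
eef_rot: [2.332, -2.104, -0.001]
contact_force: [-0.3, 0.4, -5.3]
grip_width: 0.527
shift cm [ 0.   -0.08  1.36] twist 0.0 or -3.142 | j6 -1.537 tilt 0.06 t 21.8 tcp [0.6222 0.0854 0.0649]
```

In the hole by 10 mm with no contact; carry on.

```bash
python3 -m creep '[[[0,-0.03,0.4],0],[[0,-0.03,0.8],0],[[0,-0.03,1.2],0],[[0,-0.03,1.4],0],[[0,-0.03,1.4],0]]';python3 - <<'E'
from h import *
go(0.6230,0.0855,0.0513,3.244)
E
```

```text
time_s: 22.3
tcp_pos: [0.6227, 0.0855, 0.0518]
eef_rot: [2.332, -2.105, -0.0]
contact_force: [-2.0, -1.0, -0.9]
grip_width: 0.528
shift cm [ 0.   -0.03  0.05] twist 0.0 or -3.142 | j6 -1.537 tilt 0.01 t 22.3 tcp [0.6227 0.0855 0.0518]
```

```bash
python3 -m creep '[[[0,0,0.1],0],[[0,0,0.2],0],[[0,0,0.3],0],[[0,0,0.3],0]]'; python3 -m creep '[[[0,0,0],0],[[0,0,0],0],[[0,0,0],0],[[0,0,0],0]]' 6.3;python3 -m creep '[[[0,0,-3],0],[[0,0,-8],0],[[0,0,-12],0],[[0,0,-15],0],[[0,0,-17],0]]'; python3 - <<'E'
from h import *
go(0.38,-0.29,0.22,2.6)
cv2.imwrite('pics/top2.png',optics.read_camera('top')[:,:,::-1])
E
```

```text
time_s: 22.7
tcp_pos: [0.6227, 0.0853, 0.0515]
eef_rot: [-2.331, 2.104, -0.002]
contact_force: [-10.9, -3.6, 23.8]
grip_width: 0.529
time_s: 23.1
tcp_pos: [0.623, 0.0856, 0.0484]
eef_rot: [2.332, -2.105, 0.0]
contact_force: [-0.0, 0.3, -0.5]
grip_width: 0.741
time_s: 23.6
tcp_pos: [0.6236, 0.0857, 0.2212]
eef_rot: [-2.331, 2.103, -0.003]
contact_force: [-0.0, 0.3, 0.1]
grip_width: 0.739
shift cm [34.88 28.08  0.04] twist 0.644 or -2.498 | j6 -1.537 tilt 0.17 t 23.6 tcp [0.6236 0.0857 0.2212]
```

View pics/top2.png

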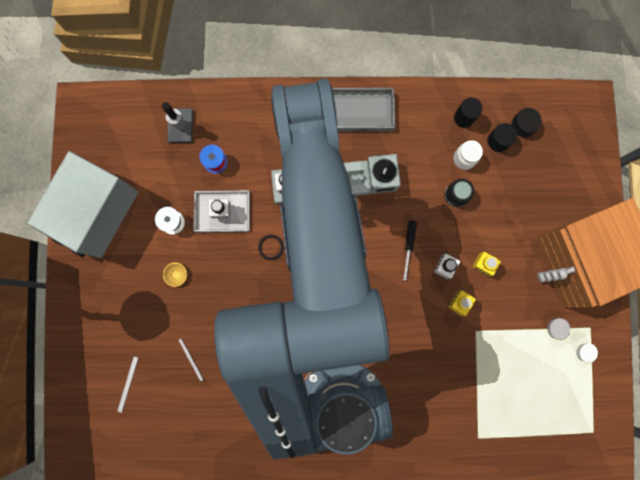

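```bash
python3 -m creep '[[[3.5,2.8,0],0.15],[[7,5.6,0],0.3],[[10.5,8.4,0],0.45],[[14,11.2,0],0.6],[[17.5,14,0],0.75]]';python3 - <<'E'
from h import *
go(0.38,-0.29,0.22,1.068)
E
```

```text
time_s: 24.15
tcp_pos: [0.5004, -0.104, 0.2182]
eef_rot: [1.391, -2.817, 0.0]
contact_force: [0.2, -1.0, 1.4]
grip_width: 0.733
shift cm [22.09 -1.75 -0.17] twist 1.42 or -1.721 | j6 -1.122 tilt 0.01 t 24.15 tcp [ 0.5004 -0.104   0.2182]
```

```bash
python3 -m creep '[[[4,-0.4,0],0.15],[[9,-0.8,0],0.3],[[14,-1.2,0],0.45],[[18,-1.5,0],0.6],[[21,-1.7,0],0.75]]';python3 -m creep '[[[0,0,0],0.15],[[0,0,0],0.3],[[0,0,0],0.45],[[0,0,0],0.6],[[0,0,0],0.67]]'; python3 - <<'E'
from h import *
import pickle
go(0.38,-0.29,0.22,1.068)
m=optics.camera_model('wrist')
cv2.imwrite('pics/w6.png',optics.read_camera('wrist')[:,:,::-1])
pickle.dump(m,open('w6.pkl','wb'))
E
```

```text
time_s: 24.65
tcp_pos: [0.3869, -0.2824, 0.2184]
eef_rot: [0.26, -3.131, 0.001]
contact_force: [0.5, -0.6, -0.6]
grip_width: 0.739
time_s: 25.15
tcp_pos: [0.3883, -0.2806, 0.2182]
eef_rot: [-0.781, -3.043, -0.0]
contact_force: [0.1, -0.0, -0.1]
grip_width: 0.737
shift cm [ 0.28 -1.22 -0.18] twist 0.0 or -3.141 | j6 -0.123 tilt 0.02 t 25.15 tcp [ 0.3883 -0.2806  0.2182]
```

View pics/w6.png

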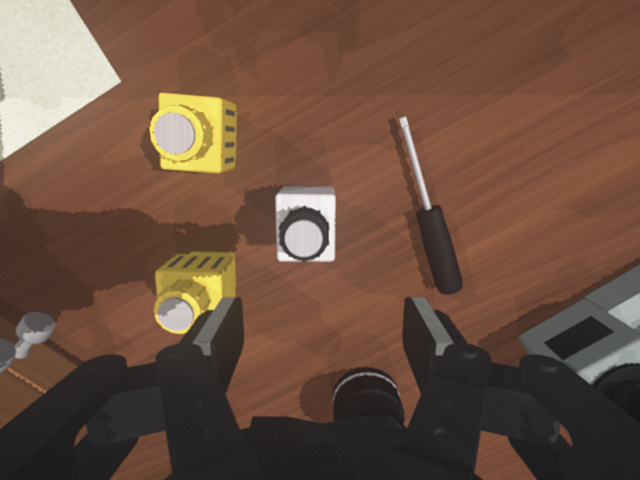

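```bash
python3 - <<'E'
from h import *
import pickle
cart('w6','w6.pkl',(305,225))
m=pickle.load(open('w6.pkl','rb'))
for uv in [(157,258),(235,252),(234,300)]: print('yellow top',onz(m,uv,.074).round(3))
print('ycap',onz(m,(176,314),.1005).round(3),'screw',onz(m,(405,120),.01).round(3))
E
```

```text
blob 1 [  31   25   60   72 1832] [308.  218.3] capz [ 0.3713 -0.2824  0.1005]
blob 2 [  40   55   37   37 1077] [303.2 238.2] capz [ 0.3822 -0.2925  0.1005]
yellow top [ 0.346 -0.407  0.074]
yellow top [ 0.371 -0.35   0.074]
yellow top [ 0.406 -0.372  0.074]
ycap [ 0.387 -0.405  0.101] screw [ 0.35  -0.177  0.01 ]
```

View pics/w6_c.png

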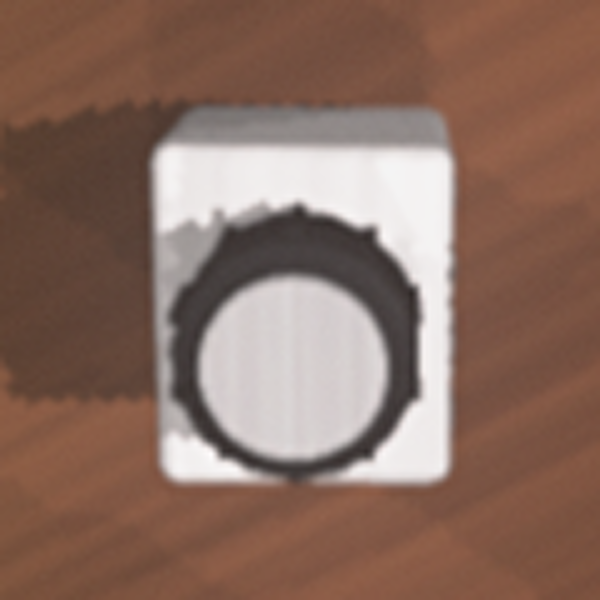

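```bash
python3 - <<'E'
from h import *
quad('w6.pkl',(305,225),[(153,143),(456,143),(455,485),(157,485)])
go(0.3822,-0.2922,0.038,1.068)
E
```

```text
centre [ 0.3815 -0.2914] len [0.0457 0.0542 0.0472 0.0542] dir [1.068, 2.645, 1.069, 2.617]
shift cm [-0.03 -1.31 18.03] twist -0.002 or 3.14 | j6 -0.121 tilt 0.02 t 25.2 tcp [ 0.3884 -0.2806  0.2183]
```

```bash
python3 -m creep '[[[0,-1.2,2],0],[[0,-1.2,6],0],[[0,-1.2,9],0],[[0,-1.2,9],0],[[0,-1.2,9],0]]' 6;python3 - <<'E'
from h import *
go(0.3819,-0.2918,0.041,1.068)
E
```

```text
time_s: 25.7
tcp_pos: [0.3826, -0.2911, 0.1289]
eef_rot: [-0.771, -3.045, -0.0]
contact_force: [0.1, 0.4, 0.7]
grip_width: 0.7
shift cm [ 0.02 -0.1   8.79] twist 0.007 or -3.135 | j6 -0.154 tilt 0.05 t 25.7 tcp [ 0.3826 -0.2911  0.1289]
```

```bash
python3 -m creep '[[[0,-0.1,2],0],[[0,-0.1,4],0],[[0,-0.1,6],0],[[0,-0.1,8],0],[[0,-0.1,8.8],0]]';python3 -m creep '[[[0,0,0],0],[[0,0,0],0]]';python3 - <<'E'
from h import *
go(0.3819,-0.2918,0.041,1.068)
crop(optics.read_camera('scene')[:,:,::-1],110,110,160,120,5,'s9')
E
```

```text
time_s: 26.2
tcp_pos: [0.3828, -0.2924, 0.0409]
eef_rot: [0.771, 3.045, -0.001]
contact_force: [-0.5, -0.0, -0.3]
grip_width: 0.705
time_s: 26.4
tcp_pos: [0.383, -0.2927, 0.0419]
eef_rot: [0.772, 3.044, -0.001]
contact_force: [-0.7, -0.4, 0.5]
grip_width: 0.7
shift cm [0.14 0.02 0.09] twist 0.006 or -3.135 | j6 -0.156 tilt 0.11 t 26.4 tcp [ 0.383  -0.2927  0.0419]
```

View pics/s9.png

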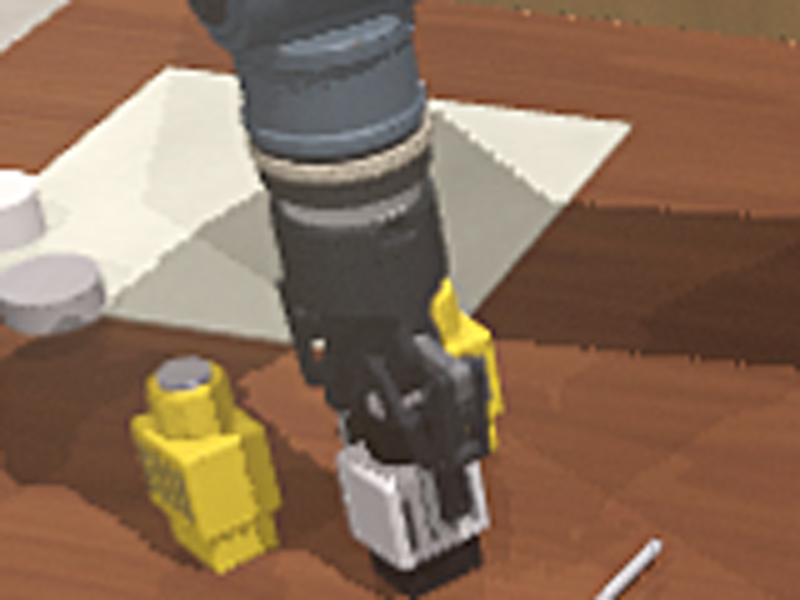

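```bash
python3 -m creep '[[[0.1,0,0],0],[[0.1,0,0],0],[[0.1,0,0],0],[[0.1,0,0],0],[[0.1,0,0],0]]' 4;python3 -m creep '[[[0,0,-3],0],[[0,0,-7],0],[[0,0,-11],0],[[0,0,-13],0],[[0,0,-13],0]]';python3 - <<'E'
from h import *
go(0.6297,0.0196,0.17,0.102)
cv2.imwrite('pics/w7.png',optics.read_camera('wrist')[:,:,::-1])
crop(cv2.imread('pics/w7.png'),240,220,170,120,4,'w7c')
E
```

```text
time_s: 26.95
tcp_pos: [0.382, -0.2922, 0.0419]
eef_rot: [0.772, 3.043, -0.002]
contact_force: [-1.2, -0.7, 7.6]
grip_width: 0.525
time_s: 27.45
tcp_pos: [0.3825, -0.2925, 0.1734]
eef_rot: [0.771, 3.041, -0.003]
contact_force: [0.1, -0.1, -5.3]
grip_width: 0.526
shift cm [-6.86 39.22  0.34] twist 0.972 or -2.17 | j6 -0.156 tilt 0.3 t 27.45 tcp [ 0.3825 -0.2925  0.1734]
```

View pics/w7c.png

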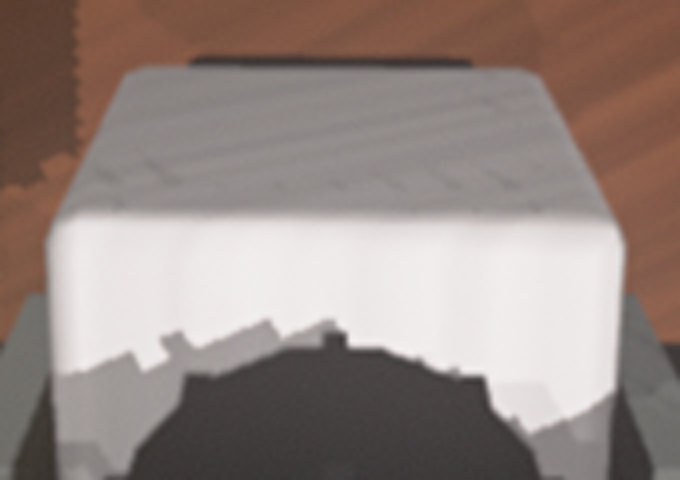

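```bash
python3 -m creep '[[[-0.9,4.8,-1],0.12],[[-1.7,9.7,-2],0.25],[[-2.6,14.6,-2],0.38],[[-3.4,19.5,-2],0.5],[[-4.3,24.4,-2],0.63]]';python3 - <<'E'
from h import *
go(0.6298,0.0190,0.17,0.102)
E
```

```text
time_s: 28.0
tcp_pos: [0.532, -0.0996, 0.1884]
eef_rot: [-1.684, -2.649, 0.002]
contact_force: [1.1, -0.9, -5.3]
grip_width: 0.533
shift cm [ 6.59 13.89  1.81] twist 0.336 or -2.805 | j6 0.947 tilt 0.18 t 28.0 tcp [ 0.532  -0.0996  0.1884]
```

```bash
python3 -m creep '[[[2,4.5,0],0.1],[[4.2,9,0],0.2],[[6.4,13.6,0],0.34],[[6.4,13.6,2],0.34],[[6.4,13.6,4],0.34]]';python3 -m creep '[[[0,0,2],0],[[0,0,4],0],[[0,0,5],0],[[0,0,5],0],[[0,0,5],0]]';python3 - <<'E'
from h import *
go(0.6298,0.0190,0.0705,0.102)
E
```

```text
time_s: 28.5
tcp_pos: [0.6275, 0.0166, 0.1471]
eef_rot: [-2.099, -2.335, 0.003]
contact_force: [-0.2, -0.4, -4.9]
grip_width: 0.529
time_s: 29.0
tcp_pos: [0.6274, 0.0146, 0.1003]
eef_rot: [-2.103, -2.333, 0.001]
contact_force: [0.3, 0.7, -5.0]
grip_width: 0.529
shift cm [0.41 0.29 2.98] twist 0.002 or -3.14 | j6 1.49 tilt 0.05 t 29.0 tcp [0.6274 0.0146 0.1003]
```

```bash
python3 -m creep '[[[0.2,0.1,0],0],[[0.4,0.25,0.6],0],[[0.4,0.25,1.2],0],[[0.4,0.25,1.7],0],[[0.4,0.25,1.7],0]]';python3 -m creep '[[[0,0,0.2],0],[[0,0,0.5],0],[[0,0,0.5],0],[[0,0,0.5],0]]';python3 - <<'E'
from h import *
go(0.6298,0.0190,0.0705,0.102)
crop(optics.read_camera('scene')[:,:,::-1],200,230,150,120,5,'s10')
E
```

```text
time_s: 29.5
tcp_pos: [0.6289, 0.0189, 0.0825]
eef_rot: [-2.102, -2.333, 0.002]
contact_force: [-1.0, -0.4, -4.6]
grip_width: 0.527
time_s: 29.9
tcp_pos: [0.6296, 0.0189, 0.0785]
eef_rot: [2.103, 2.334, -0.0]
contact_force: [0.4, 0.6, -5.8]
grip_width: 0.524
shift cm [0.01 0.02 0.8 ] twist 0.002 or -3.14 | j6 1.497 tilt 0.01 t 29.9 tcp [0.6296 0.0189 0.0785]
```

View pics/s10.png

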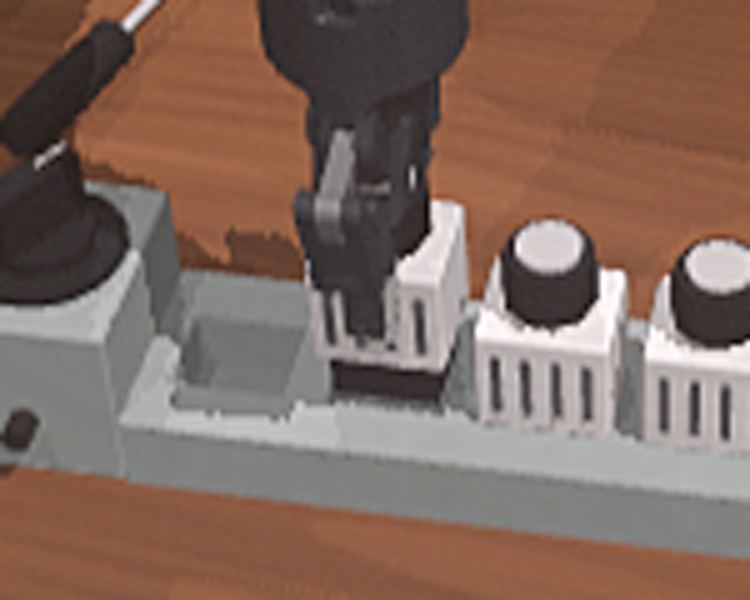

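```bash
python3 -m creep '[[[0,0,0.4],0],[[0,0,0.8],0],[[0,0,1.2],0],[[0,0,1.5],0],[[0,0,1.5],0]]';python3 - <<'E'
from h import *
go(0.6298,0.0190,0.0519,0.102)
E
```

```text
time_s: 30.45
tcp_pos: [0.6292, 0.0189, 0.0628]
eef_rot: [-2.102, -2.333, 0.001]
contact_force: [-0.4, -0.3, -5.4]
grip_width: 0.528
shift cm [0.   0.06 1.09] twist 0.002 or -3.14 | j6 1.497 tilt 0.07 t 30.45 tcp [0.6292 0.0189 0.0628]
```

```bash
python3 -m creep '[[[0,0,0.4],0],[[0,0,0.7],0],[[0,0,1],0],[[0,0,1],0]]';python3 -m creep '[[[0,0,0.1],0],[[0,0,0.2],0],[[0,0,0.3],0],[[0,0,0.4],0],[[0,0,0.4],0]]';python3 - <<'E'
from h import *
go(0.6298,0.0190,0.0519,0.102)
E
```

```text
time_s: 30.85
tcp_pos: [0.6293, 0.0189, 0.053]
eef_rot: [-2.103, -2.334, 0.001]
contact_force: [-0.6, 0.8, -3.6]
grip_width: 0.526
time_s: 31.35
tcp_pos: [0.6297, 0.0189, 0.0519]
eef_rot: [2.102, 2.333, 0.002]
contact_force: [-8.0, -0.2, 14.4]
grip_width: 0.528
shift cm [0.   0.01 0.  ] twist 0.002 or -3.14 | j6 1.497 tilt 0.1 t 31.35 tcp [0.6297 0.0189 0.0519]
```

```bash
python3 -m creep '[[[0,0,0],0],[[0,0,0],0],[[0,0,0],0],[[0,0,-0.5],0]]' 6;python3 -m creep '[[[0.05,0,-1.5],0],[[0.05,0,-3],0],[[0.05,0,-3.3],0],[[0.05,0,-3.3],0],[[0.05,0,-3.3],0]]';python3 - <<'E'
from h import *
go(0.6297,0.0195,0.087,0.102)
E
```

```text
time_s: 31.75
tcp_pos: [0.6293, 0.0189, 0.0541]
eef_rot: [-2.102, -2.333, 0.001]
contact_force: [-0.0, -0.4, 0.9]
grip_width: 0.705
time_s: 32.25
tcp_pos: [0.6292, 0.0194, 0.0869]
eef_rot: [-2.103, -2.334, 0.001]
contact_force: [-0.7, 0.7, 0.0]
grip_width: 0.702
shift cm [ 0.    0.05 -0.01] twist 0.002 or -3.14 | j6 1.498 tilt 0.04 t 32.25 tcp [0.6292 0.0194 0.0869]
```

```bash
python3 -m creep '[[[0,0,0],0],[[0,0,0],0],[[0,0,0],0],[[0,0,0],0],[[0,0,0],0]]' 2.5;python3 -m creep '[[[0,0,-0.3],0],[[0,0,-0.6],0],[[0,0,-0.9],0],[[0,0,-1.2],0],[[0,0,-1.2],0]]';python3 -m creep '[[[0,0,-0.1],0],[[0,0,-0.2],0],[[0,0,-0.3],0],[[0,0,-0.3],0]]'
```

```text
time_s: 32.75
tcp_pos: [0.6294, 0.0194, 0.0872]
eef_rot: [-2.103, -2.334, 0.001]
contact_force: [1.0, -0.5, -3.5]
grip_width: 0.403
time_s: 33.25
tcp_pos: [0.6295, 0.0194, 0.1002]
eef_rot: [2.103, 2.334, 0.0]
contact_force: [-1.7, -0.1, 1.9]
grip_width: 0.403
time_s: 33.65
tcp_pos: [0.6295, 0.0194, 0.1026]
eef_rot: [-2.103, -2.334, 0.0]
contact_force: [-1.3, 0.0, -0.4]
grip_width: 0.403
```

```bash
python3 -m creep '[[[0,0,-0.1],0],[[0,0,-0.1],0],[[0,0,-0.1],0]]';python3 -m creep '[[[0,0,-0.1],0],[[0,0,-0.1],0],[[0,0,-0.1],0]]';python3 -m creep '[[[0,0,-0.1],0],[[0,0,-0.1],0],[[0,0,-0.1],0]]'
```

```text
time_s: 33.95
tcp_pos: [0.6295, 0.0194, 0.1033]
eef_rot: [-2.103, -2.334, 0.0]
contact_force: [0.5, 0.2, -5.5]
grip_width: 0.397
time_s: 34.25
tcp_pos: [0.6296, 0.0194, 0.1045]
eef_rot: [2.103, 2.334, -0.0]
contact_force: [0.4, -0.2, -4.3]
grip_width: 0.397
time_s: 34.55
tcp_pos: [0.6296, 0.0194, 0.1056]
eef_rot: [2.103, 2.334, 0.0]
contact_force: [-0.2, -0.0, -5.0]
grip_width: 0.398
```

```bash
python3 -m creep '[[[0,0,0.1],0],[[0,0,0.15],0],[[0,0,0.2],0],[[0,0,0.2],0]]';python3 -m creep '[[[0,0,0],0],[[0,0,0],0],[[0,0,0],0],[[0,0,0],0]]' 6; python3 -m creep '[[[0,0,-3],0],[[0,0,-6],0],[[0,0,-6],0],[[0,0,-6],0]]';python3 - <<'E'
from h import *
go(0.6230,0.0853,0.165,0.102)
crop(optics.read_camera('scene')[:,:,::-1],200,230,180,120,4,'s11')
E
```

```text
time_s: 34.95
tcp_pos: [0.6295, 0.0194, 0.1034]
eef_rot: [-2.103, -2.334, 0.0]
contact_force: [-0.1, -0.0, -4.8]
grip_width: 0.401
time_s: 35.35
tcp_pos: [0.6298, 0.0195, 0.1039]
eef_rot: [2.103, 2.333, 0.001]
contact_force: [-0.8, 0.7, 1.1]
grip_width: 0.705
time_s: 35.75
tcp_pos: [0.63, 0.0194, 0.1643]
eef_rot: [2.102, 2.333, 0.002]
contact_force: [-0.1, 0.4, -1.7]
grip_width: 0.704
shift cm [ 6.62 -0.01 -0.08] twist 0.002 or -3.14 | j6 1.498 tilt 0.1 t 35.75 tcp [0.63   0.0194 0.1643]
```

View pics/s11.png

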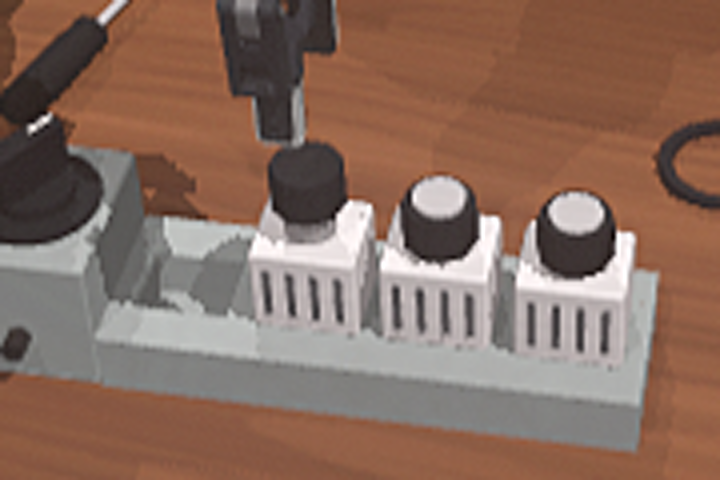

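```bash
python3 -m creep '[[[3.5,0,0],0],[[6.6,0,0],0],[[6.6,0,2],0],[[6.6,0,5],0],[[6.6,0,6],0]]';python3 -m creep '[[[0,0,1],0],[[0,0,1.7],0],[[0,0,1.7],0],[[0,0,1.7],0]]';python3 - <<'E'
from h import *
go(0.6230,0.0853,0.087,0.102)
E
```

```text
time_s: 36.3
tcp_pos: [0.6204, 0.0851, 0.0997]
eef_rot: [-2.1, -2.332, 0.007]
contact_force: [-0.8, -0.1, -0.5]
grip_width: 0.704
time_s: 36.7
tcp_pos: [0.6231, 0.0849, 0.0872]
eef_rot: [2.103, 2.333, 0.001]
contact_force: [-0.4, 0.3, 0.1]
grip_width: 0.702
shift cm [ 0.04 -0.01  0.02] twist 0.002 or -3.14 | j6 1.603 tilt 0.05 t 36.7 tcp [0.6231 0.0849 0.0872]
```

```bash
python3 -m creep '[[[0,0,0],0],[[0,0,0],0],[[0,0,0],0],[[0,0,0],0],[[0,0,0],0]]' 2.5;python3 -m creep '[[[0,0,-0.3],0],[[0,0,-0.6],0],[[0,0,-0.9],0],[[0,0,-1.2],0],[[0,0,-1.5],0]]';python3 -m creep '[[[0,0,-0.2],0],[[0,0,-0.3],0],[[0,0,-0.3],0],[[0,0,-0.3],0]]'
```

```text
time_s: 37.2
tcp_pos: [0.6229, 0.085, 0.087]
eef_rot: [2.103, 2.333, 0.001]
contact_force: [-1.4, -0.9, 4.1]
grip_width: 0.4
time_s: 37.7
tcp_pos: [0.6227, 0.0851, 0.1017]
eef_rot: [2.103, 2.334, -0.0]
contact_force: [1.8, 0.5, -2.8]
grip_width: 0.398
time_s: 38.1
tcp_pos: [0.6223, 0.0851, 0.1042]
eef_rot: [-2.103, -2.334, 0.001]
contact_force: [0.3, 0.0, -4.7]
grip_width: 0.401
```

```bash
python3 -m creep '[[[0,0,-0.1],0],[[0,0,-0.1],0],[[0,0,-0.1],0]]';python3 -m creep '[[[0,0,0.1],0],[[0,0,0.15],0],[[0,0,0.15],0]]';python3 -m creep '[[[0,0,0],0],[[0,0,0],0],[[0,0,0],0],[[0,0,0],0]]' 6; python3 -m creep '[[[0,0,-3],0],[[0,0,-6],0],[[0,0,-6],0],[[0,0,-6],0]]';python3 - <<'E'
from h import *
go(0.6164,0.1510,0.165,0.102)
E
```

```text
time_s: 38.4
tcp_pos: [0.6227, 0.0851, 0.1055]
eef_rot: [-2.103, -2.334, 0.0]
contact_force: [-0.2, -0.2, -5.2]
grip_width: 0.401
time_s: 38.7
tcp_pos: [0.6226, 0.0851, 0.1039]
eef_rot: [-2.103, -2.334, 0.0]
contact_force: [-0.5, 0.4, -4.6]
grip_width: 0.399
time_s: 39.1
tcp_pos: [0.6229, 0.0851, 0.1044]
eef_rot: [2.103, 2.334, 0.001]
contact_force: [-0.2, -0.5, -0.8]
grip_width: 0.702
time_s: 39.5
tcp_pos: [0.6232, 0.0851, 0.1648]
eef_rot: [2.102, 2.333, 0.002]
contact_force: [0.1, -0.3, -1.1]
grip_width: 0.7
shift cm [ 6.62  0.01 -0.02] twist 0.002 or -3.14 | j6 1.603 tilt 0.1 t 39.5 tcp [0.6232 0.0851 0.1648]
```

```bash
python3 -m creep '[[[3.5,0,0],0],[[6.6,0,0],0],[[6.6,0,2],0],[[6.6,0,5],0],[[6.6,0,6],0]]';python3 -m creep '[[[0,0,1],0],[[0,0,1.8],0],[[0,0,1.8],0],[[0,0,1.8],0]]';python3 - <<'E'
from h import *
go(0.6164,0.1510,0.087,0.102)
E
```

```text
time_s: 40.0
tcp_pos: [0.6136, 0.1505, 0.1003]
eef_rot: [-2.1, -2.332, 0.007]
contact_force: [-0.6, 0.9, -0.2]
grip_width: 0.703
time_s: 40.4
tcp_pos: [0.6162, 0.1506, 0.0866]
eef_rot: [2.103, 2.333, 0.001]
contact_force: [-0.3, 0.6, 1.2]
grip_width: 0.705
shift cm [ 0.04  0.02 -0.04] twist 0.002 or -3.14 | j6 1.707 tilt 0.04 t 40.4 tcp [0.6162 0.1506 0.0866]
```

```bash
python3 -m creep '[[[0,0,0],0],[[0,0,0],0],[[0,0,0],0],[[0,0,0],0],[[0,0,0],0]]' 2.5;python3 -m creep '[[[0,0,-0.3],0],[[0,0,-0.6],0],[[0,0,-0.9],0],[[0,0,-1.2],0],[[0,0,-1.5],0]]';python3 -m creep '[[[0,0,-0.2],0],[[0,0,-0.3],0],[[0,0,-0.3],0],[[0,0,-0.3],0]]';python3 -m creep '[[[0,0,-0.1],0],[[0,0,-0.1],0],[[0,0,-0.1],0]]'
```

```text
time_s: 40.9
tcp_pos: [0.6165, 0.1508, 0.0865]
eef_rot: [2.102, 2.333, 0.002]
contact_force: [3.3, -0.7, 1.4]
grip_width: 0.398
time_s: 41.4
tcp_pos: [0.6154, 0.1507, 0.1011]
eef_rot: [-2.103, -2.333, 0.001]
contact_force: [-0.1, 0.0, -2.6]
grip_width: 0.403
time_s: 41.8
tcp_pos: [0.6157, 0.1507, 0.1038]
eef_rot: [-2.103, -2.334, 0.001]
contact_force: [-0.0, 0.2, -4.5]
grip_width: 0.402
time_s: 42.1
tcp_pos: [0.6158, 0.1507, 0.105]
eef_rot: [-2.103, -2.334, 0.0]
contact_force: [-0.4, 0.3, -4.0]
grip_width: 0.399
```

```bash
python3 -m creep '[[[0,0,0.1],0],[[0,0,0.15],0],[[0,0,0.15],0]]';python3 -m creep '[[[0,0,0],0],[[0,0,0],0],[[0,0,0],0],[[0,0,0],0]]' 6; python3 -m creep '[[[0,0,-3],0],[[0,0,-7],0],[[0,0,-10],0],[[0,0,-13],0],[[0,0,-13],0]]';python3 - <<'E'
from h import *
go(0.6370,-0.1190,0.25,0.102)
crop(optics.read_camera('scene')[:,:,::-1],180,210,195,140,4,'s12')
cv2.imwrite('pics/top3.png',optics.read_camera('top')[:,:,::-1])
crop(cv2.imread('pics/top3.png'),260,140,150,75,5,'top3c')
E
```

```text
time_s: 42.4
tcp_pos: [0.6158, 0.1507, 0.1034]
eef_rot: [-2.103, -2.334, 0.0]
contact_force: [0.2, 0.3, -4.9]
grip_width: 0.396
time_s: 42.8
tcp_pos: [0.6161, 0.1508, 0.1039]
eef_rot: [2.103, 2.334, 0.001]
contact_force: [-1.0, -0.2, 0.3]
grip_width: 0.706
time_s: 43.3
tcp_pos: [0.6176, 0.1512, 0.2383]
eef_rot: [2.1, 2.331, 0.009]
contact_force: [0.3, 0.4, 0.5]
grip_width: 0.704
shift cm [-27.07  -0.87  -1.2 ] twist 0.002 or -3.14 | j6 1.707 tilt 0.41 t 43.3 tcp [0.6176 0.1512 0.2383]
```

View pics/s12.png

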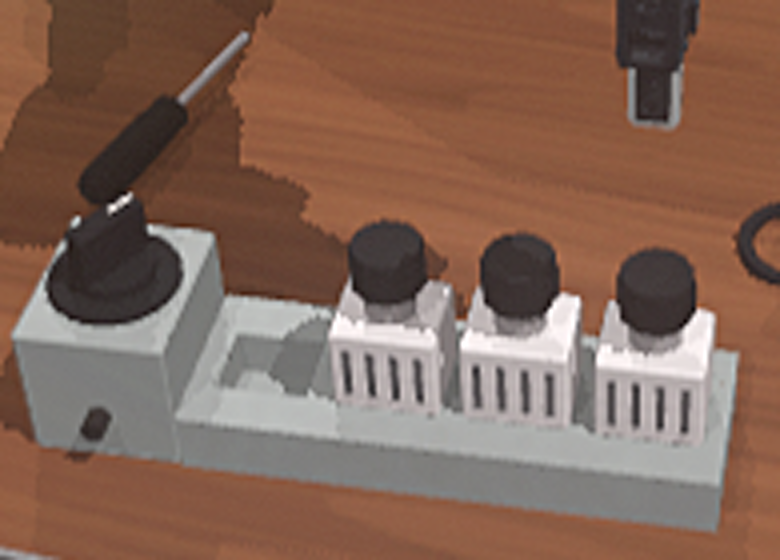

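View pics/top3.png

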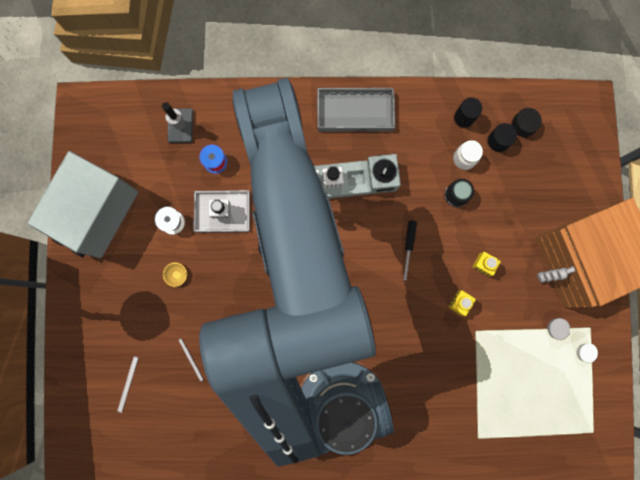

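All three spent cartridges sit flush on the dock with caps raised. No spent ones are left on the bench, and the dried one stands in the tray. Now the dial.

```bash
python3 -m creep '[[[-5,-0.2,0],-0.15],[[-10,-0.4,0],-0.3],[[-15,-0.6,0],-0.45],[[-20,-0.7,0],-0.6],[[-25,-0.8,0],-0.75]]';python3 - <<'E'
from h import *
go(0.643,-0.121,0.23,1.2)
E
```

```text
time_s: 43.9
tcp_pos: [0.6324, -0.0904, 0.2321]
eef_rot: [-1.136, -2.927, 0.001]
contact_force: [1.8, -0.3, 0.2]
grip_width: 0.704
shift cm [-2.85 -1.54  0.21] twist -0.37 or 2.772 | j6 0.598 tilt 0.12 t 43.9 tcp [ 0.6324 -0.0904  0.2321]
```

```bash
python3 -m creep '[[[-2.2,-1.5,0],-0.15],[[-2.2,-1.5,0],-0.3],[[-2.2,-1.5,0],-0.37],[[-2.2,-1.5,0],-0.37]]';python3 - <<'E'
from h import *
import pickle
go(0.643,-0.121,0.23,1.2)
m=optics.camera_model('wrist')
cv2.imwrite('pics/w8.png',optics.read_camera('wrist')[:,:,::-1])
pickle.dump(m,open('w8.pkl','wb'))
E
```

```text
time_s: 44.3
tcp_pos: [0.6385, -0.115, 0.232]
eef_rot: [-0.587, -3.084, 0.0]
contact_force: [-0.3, -0.6, -0.1]
grip_width: 0.701
shift cm [-0.64 -0.39  0.19] twist -0.006 or 3.136 | j6 0.198 tilt 0.14 t 44.3 tcp [ 0.6385 -0.115   0.232 ]
```

View pics/w8.png

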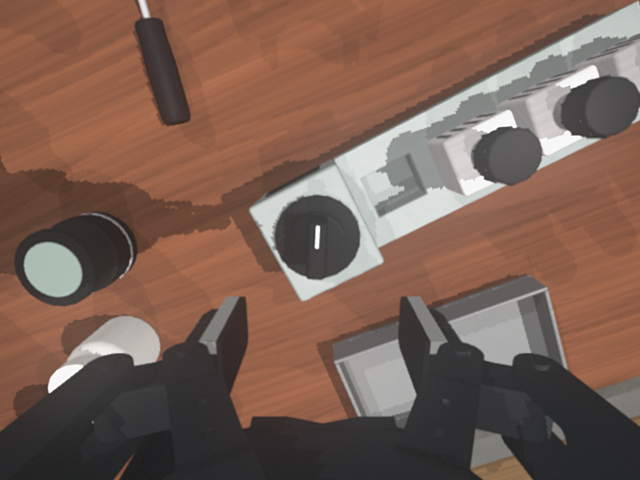

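```bash
python3 - <<'E'
from h import *
im=cv2.imread('pics/w8.png');crop(np.clip(im.astype(float)*2.2,0,255).astype(np.uint8),257,178,120,120,5,'w8c')
E
```

```text
(no output)
```

View pics/w8c.png

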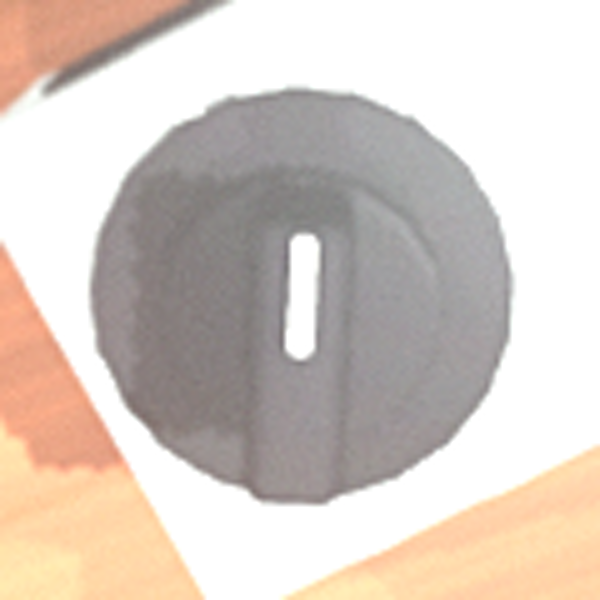

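```bash
python3 - <<'E'
from h import *
quad('w8.pkl',(317,238),[(262,228),(352,228),(335,497),(250,497)],z=.124)
quad('w8.pkl',(317,238),[(92,290),(302,88),(512,290),(302,500)],z=.085)
quad('w8.pkl',(317,238),[(304,232),(318,345),(304,360),(286,345)],z=.124)
go(0.643,-0.121,0.23,1.2)
E
```

```text
centre [ 0.6429 -0.121 ] len [0.0121 0.0385 0.0119 0.0385] dir [1.195, 2.707, 1.195, 2.712]
centre [ 0.6428 -0.1212] len [0.0458 0.0456 0.0482 0.048 ] dir [1.96, 0.426, 2.009, 0.377]
centre [ 0.6373 -0.1182] len [0.0159 0.0029 0.0033 0.016 ] dir [2.882, 2.033, 0.478, 2.607]
shift cm [-0.65 -0.42  0.22] twist -0.008 or 3.134 | j6 0.201 tilt 0.12 t 44.35 tcp [ 0.6385 -0.1147  0.2322]
```

```bash
python3 -m creep '[[[-0.7,-0.4,2],0.06],[[-0.7,-0.4,5],0.06],[[-0.7,-0.4,8],0.06],[[-0.7,-0.4,9],0.06],[[-0.7,-0.4,9],0.06]]' 5; python3 -m creep '[[[0,0,0],0],[[0,0,0],0]]';python3 - <<'E'
from h import *
go(0.6434,-0.1213,0.099,1.14)
E
```

```text
time_s: 44.85
tcp_pos: [0.643, -0.1205, 0.1419]
eef_rot: [-0.681, -3.063, 0.0]
contact_force: [0.5, 0.5, 0.7]
grip_width: 0.584
time_s: 45.05
tcp_pos: [0.645, -0.121, 0.1453]
eef_rot: [0.68, 3.064, -0.0]
contact_force: [1.2, -0.5, 0.2]
grip_width: 0.585
shift cm [ 0.15 -0.09  4.63] twist -0.006 or 3.136 | j6 0.251 tilt 0.15 t 45.05 tcp [ 0.645  -0.121   0.1453]
```

```bash
python3 -m creep '[[[0.15,-0.05,1.5],0],[[0.15,-0.05,3],0],[[0.15,-0.05,4.3],0],[[0.15,-0.05,4.5],0],[[0.15,-0.05,4.5],0]]'; python3 -m creep '[[[0,0,0],0],[[0,0,0],0]]';python3 - <<'E'
from h import *
go(0.6434,-0.1213,0.099,1.14)
print(status.get_state()['contact_force'],status.get_state()['moment'])
crop(optics.read_camera('scene')[:,:,::-1],160,200,160,120,5,'s13')
E
```

```text
time_s: 45.55
tcp_pos: [0.6426, -0.1208, 0.0988]
eef_rot: [-0.68, -3.067, 0.0]
contact_force: [-0.4, 0.2, 0.1]
grip_width: 0.584
time_s: 45.75
tcp_pos: [0.643, -0.1209, 0.0994]
eef_rot: [0.68, 3.066, -0.0]
contact_force: [-0.3, -0.2, 0.6]
grip_width: 0.584
shift cm [-0.05 -0.02  0.04] twist -0.006 or 3.136 | j6 0.251 tilt 0.07 t 45.75 tcp [ 0.643  -0.1209  0.0994]
[-0.2872057  -0.16556532  0.58658804] [ 0.02459619 -0.02896189  0.02159251]
```

View pics/s13.png

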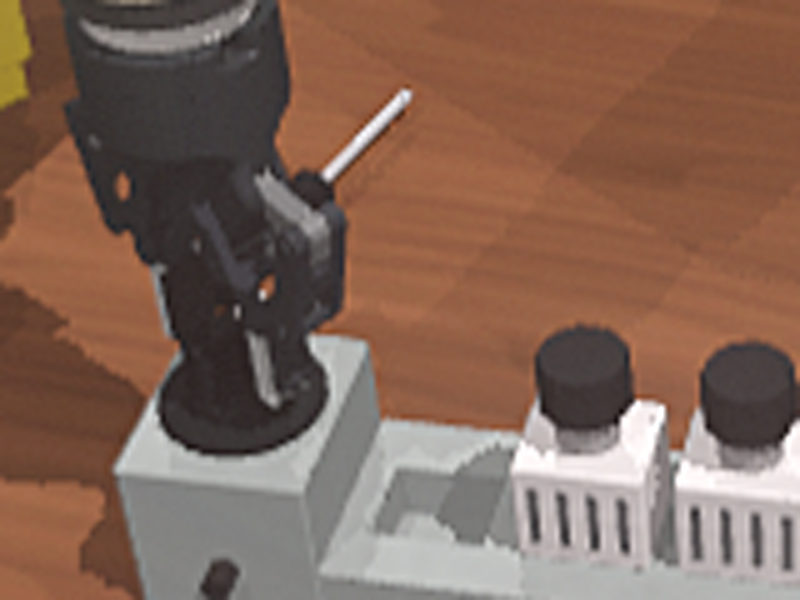

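```bash
python3 -m creep '[[[0,0,0],0],[[0,0,0],0],[[0,0,0],0],[[0,0,0],0],[[0,0,0],0]]' 0.5; python3 -c "
from h import *
s=status.get_state();print(s['moment'])"; python3 -m creep '[[[0,0,0],0.12],[[0,0,0],0.24],[[0,0,0],0.36],[[0,0,0],0.48],[[0,0,0],0.6]]'; python3 -c "
from h import *
s=status.get_state();print(s['moment'],s['joints'][5])"
```

```text
time_s: 46.3
tcp_pos: [0.6424, -0.1213, 0.0989]
eef_rot: [0.681, 3.067, -0.001]
contact_force: [-3.6, -3.5, 5.8]
grip_width: 0.152
[-0.67710469  0.57471892 -0.0171802 ]
time_s: 46.8
tcp_pos: [0.6427, -0.1209, 0.0989]
eef_rot: [1.563, 2.725, 0.0]
contact_force: [-2.0, -1.5, 4.8]
grip_width: 0.153
[-0.3678549   0.29089444  0.00818961] 0.8555746858991828
```

```bash
python3 -m creep '[[[0,0,0],0.12],[[0,0,0],0.24],[[0,0,0],0.36],[[0,0,0],0.48],[[0,0,0],0.6]]'; python3 -m creep '[[[0,0,0],0.1],[[0,0,0],0.2],[[0,0,0],0.3],[[0,0,0],0.4],[[0,0,0],0.5]]'; python3 -c "
from h import *
s=status.get_state();print(s['moment'],s['joints'][5])"
```

```text
time_s: 47.3
tcp_pos: [0.6432, -0.1209, 0.099]
eef_rot: [2.298, 2.141, 0.001]
contact_force: [0.7, -0.7, 3.4]
grip_width: 0.152
time_s: 47.8
tcp_pos: [0.6436, -0.121, 0.099]
eef_rot: [2.755, 1.507, 0.002]
contact_force: [1.7, -2.7, 2.5]
grip_width: 0.155
[-0.56917367 -0.40901535  0.08108748] 1.9547409862649188
```

```bash
for k in 1; do python3 -m creep '[[[0,0,0],0.04],[[0,0,0],0.08],[[0,0,0],0.12],[[0,0,0],0.12]]'; python3 -c "
from h import *
s=status.get_state();print(s['moment'],s['joints'][5])"; done;  python3 -m creep '[[[0,0,0],0.03],[[0,0,0],0.06],[[0,0,0],0.06]]'; python3 -c "
from h import *
s=status.get_state();print(s['moment'],s['joints'][5])"
```

```text
time_s: 48.2
tcp_pos: [0.6436, -0.1211, 0.099]
eef_rot: [2.838, 1.344, 0.003]
contact_force: [2.6, -2.0, 2.3]
grip_width: 0.147
[-0.61016645 -0.68469725 -0.04552538] 2.071293957195011
time_s: 48.5
tcp_pos: [0.6436, -0.1211, 0.099]
eef_rot: [2.877, 1.258, 0.002]
contact_force: [4.3, -4.3, 3.4]
grip_width: 0.149
[-0.77924842 -0.93825287  0.70336312] 2.1313319296925233
```

```bash
python3 -m creep '[[[0,0,0],0.03],[[0,0,0],0.03],[[0,0,0],0.03]]'; python3 -c "
from h import *
s=status.get_state();print(s['moment'],s['joints'][5])
go(0.6434,-0.1213,0.099,-0.727)"
```

```text
time_s: 48.8
tcp_pos: [0.6436, -0.1211, 0.099]
eef_rot: [2.894, 1.218, 0.002]
contact_force: [4.4, -4.1, 2.8]
grip_width: 0.149
[-0.93217872 -0.82257471  1.41651891] 2.1593475312162966
shift cm [-0.03 -0.    0.  ] twist -0.047 or 3.094 | j6 2.159 tilt 0.14 t 48.8 tcp [ 0.6436 -0.1211  0.099 ]
```

```bash
python3 -m creep '[[[0,0,0],0],[[0,0,0],0],[[0,0,0],0]]' 5; python3 -m creep '[[[0,0,-3],0],[[0,0,-7],0],[[0,0,-11],0],[[0,0,-13],0],[[0,0,-13],0]]'; python3 - <<'E'
from h import *
import pickle
go(0.643,-0.121,0.23,1.2)
m=optics.camera_model('wrist')
cv2.imwrite('pics/w9.png',optics.read_camera('wrist')[:,:,::-1])
pickle.dump(m,open('w9.pkl','wb'))
im=cv2.imread('pics/w9.png');crop(np.clip(im.astype(float)*2.2,0,255).astype(np.uint8),257,178,120,120,5,'w9c')
E
```

```text
time_s: 49.1
tcp_pos: [0.6419, -0.1205, 0.0981]
eef_rot: [-2.896, -1.216, 0.002]
contact_force: [0.9, -0.1, 0.3]
grip_width: 0.583
time_s: 49.6
tcp_pos: [0.6436, -0.1209, 0.232]
eef_rot: [2.894, 1.215, 0.007]
contact_force: [1.1, 0.7, -0.6]
grip_width: 0.583
shift cm [-0.05 -0.04  0.2 ] twist 1.166 or -1.976 | j6 2.161 tilt 0.29 t 49.6 tcp [ 0.6436 -0.1209  0.232 ]
```

View pics/w9c.png

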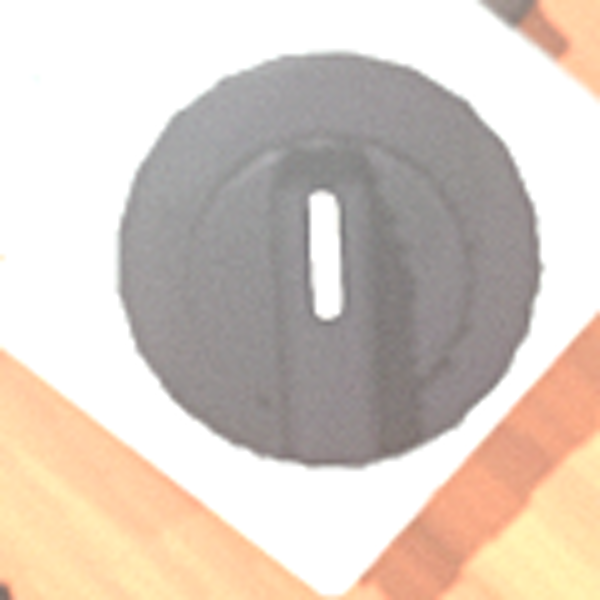

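View pics/w9.png

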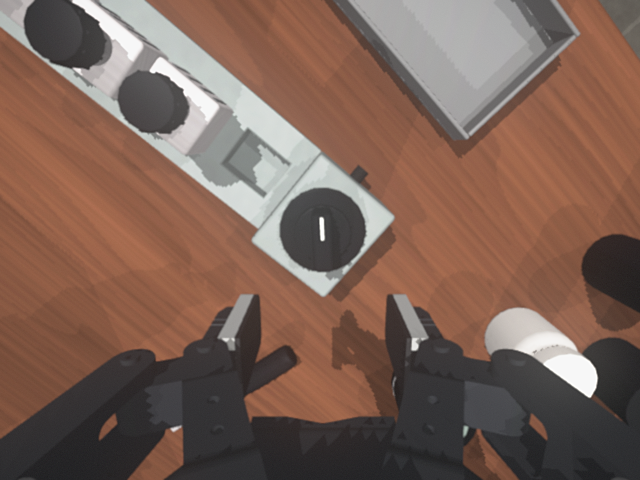

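```bash
python3 - <<'E'
from h import *
import pickle
m=pickle.load(open('w9.pkl','rb'))
c=lambda p:onz(m,((p[0]+.5)/5-.5+257,(p[1]+.5)/5-.5+178),.124)
for a,b in [((322,195),(328,315)),((278,190),(285,455)),((370,190),(380,450))]:
    d=c(a)-c(b);th=np.arctan2(d[1],d[0])%np.pi;print(round(th,3),'value',round(0.102-th+np.pi,3))
crop(optics.read_camera('scene')[:,:,::-1],180,200,300,160,2.5,'s14')
cv2.imwrite('pics/top4.png',optics.read_camera('top')[:,:,::-1])
E
```

```text
0.843 value 2.401
0.814 value 2.43
0.838 value 2.405
```

View pics/s14.png

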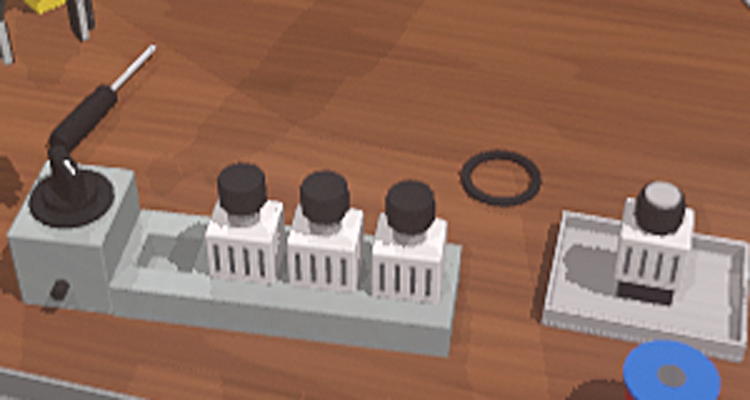

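View pics/top4.png

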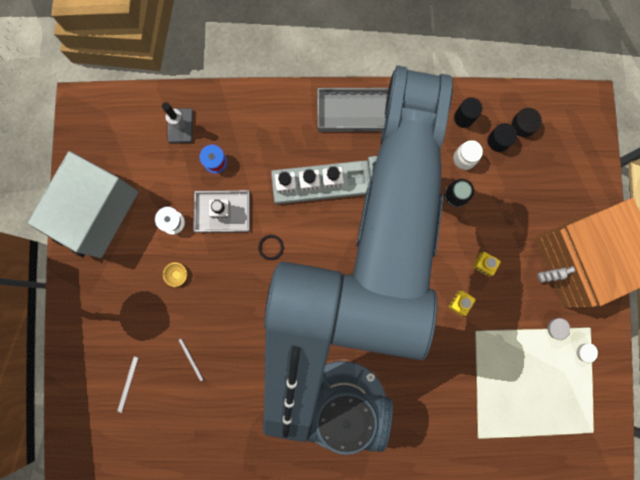

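The dial reads about 2.40, the caps are raised, the dried cartridge stands shut in the tray and the bystanders are where they were. Handing in.

```bash
python3 -c "
from workcell import status,arm
s=status.get_state();print(s['time_s'],s['contact_force'],s['qd'].round(3));print(arm.hand_in())"
```

```text
49.75 [ 0.21275078  0.04232002 -0.6362294 ] [-0.001  0.008 -0.014 -0.003 -0.001  0.   ]
the job is handed in; nothing more can be done
None
```

The changeover is done as asked and was handed in at about 50 s of the 210 s allowed.

- **Dried cartridge:** I pressed its vent cap shut while it was still in the dock, then stood it upright near the middle of the steel tray. The last scene picture shows it standing with the cap down.
- **Spent cartridges:** there were three. Each is plugged home in its own socket; the one next to the console is empty. Pressing down met 14–24 N at the expected home height, and the pictures show them flush on the dock.
- **Vent caps:** I pulled each one up about 16 mm until the cartridge's full weight (about 5 N) came onto the gripper, which marks the stop. I then lowered it back and released. I did not measure the raised cap heights separately from the pictures.
- **Heat dial:** I turned it last, clockwise until the torque rose sharply at the end stop. The wrist picture afterwards gave about 2.40 rad from the white mark; the two bar edges read 2.41 and 2.43.
- **Bystanders:** the ring, screwdriver, lens and yellow look-alikes look unmoved in the last pictures.

No final check failed. I noticed no cartridge being knocked aside, and the arm was clear and nearly still at hand-in.

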